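# Draw the L-shaped stirring paddle out of a slotted mixing vat

### The job

Flip open the toggle clamp that holds the L-shaped stirring paddle in the mixing vat, then ease the paddle out through the narrow slot in the splash guard, tipping it so that its foot slips through rather than forcing it. Stand the paddle upright on its foot in the metal drip tray and let go; leave the clamp open and all the other things standing and lying where they are.

Things in the scene. Friction and masses are not known exactly. Their poses are not given: they have to be found in the camera images.
- vat: mixing vat: clear plastic pan 196 x 162 mm (inner floor 4 mm above the bench) in a steel frame, bolted to the bench. Origin on the bench under the nominal slot place. -x is its front (to the robot's right), +x its rear, z up. Front part closed by the splash guard, rear by a deck (x 36 to 122 mm, top 68 mm above the bench) that carries the clamp
- slot_nominal (a point): highest nominal place of the slot's centre in the splash guard, a level 3 mm steel sheet inside the pan; vat's axes. The slot goes through: 13 mm along x, 40 mm along y. The sheet is tight on studs but adjustable: its underside lies 46 to 62 mm above the bench and the slot's centre up to 4 mm either way along x (y exact). Neither setting is measured: see it, or feel for it with the paddle
- paddle_grip (a point): L-shaped stirring paddle, 190 to 310 g: middle of its wooden grip, 16 mm thick (x), 22 mm wide (y), 66 mm long (z, half above this point, half below). z runs up the shank, -x to the foot's tip. The steel shank below is 5 mm thick (x), 16 mm wide (y). It starts upright, its foot on the vat's floor, shank rising through the slot (anywhere in its width), foot to the vat's front
- paddle_foot (a point): same paddle, same axes: middle of the underside of its flat foot, 135 mm below the grip's middle. Foot 5 mm thick, 32 mm wide (y), bent square to the shank, from the shank's rear face (x = +2.5 mm from the shank's mid-plane) to its tip 57.5 mm in front (-x); this point is 27.5 mm in front. The foot starts under the guard and is far too long to come straight up through the slot
- paddle_corner (a point): same paddle and axes: inner corner where the shank's front face meets the foot's upper face (2.5 mm in front of the shank's mid-plane, 130 mm below the grip's middle). 37 to 53 mm of lift brings the foot up against the guard. Leaning the shank's top forward over the foot by 40 to 50 degrees about this corner, held in the slot, lets the foot be drawn out along itself; below about 36 degrees it jams
- paddle_lug (a point): same paddle, same axes: tip of the lug, a flat tongue 4 mm thick, 16 mm wide, that sticks out to the rear (+x) from the shank, 58 mm from the shank's mid-plane, 68 mm below the grip's middle. At the start it lies 1 mm above the deck, under the clamp's rubber foot
- clamp_arm (a joint): arm of the toggle clamp, rad: 0 = level, pointing to the vat's front, its rubber foot over the paddle's lug (clamped); 1.72 = swung up and back, open, at its stop. It is driven by the handle through an over-centre linkage and locked until the handle is moved. Open, it stands 45 mm above its pivot, clear of the paddle's way
- clamp_grip (a point): clamp handle: middle of its round black sleeve, 16 mm diameter, 48 mm long; the handle ends 24 mm beyond this point. z points along the handle away from the clamp. Closed, the handle is upright; push it with about 4 N back to the vat's rear (+x) past centre (8 degrees), and on: open, it lies flat to the rear (about 97 degrees), the sleeve's middle then 72 mm further to the rear and 67 mm lower
- clamp_pivot (a point): pivot of the clamp's arm, 78 mm behind (+x) the nominal slot centre, 88 mm above the bench; the pivot's axis is this point's y (vat's axes). The arm is 40 mm long from here to its spindle
- drip_tray: shallow aluminium tray, 200 mm along x, 150 mm along y, 22 mm high, 3 mm floor and walls, fixed; origin at the centre of its underside. It stands left or right of the vat; a like-sized wooden box of combs stands on the other side. A small jar stands in it near its +x, +y corner
- jar_small: small lidded jar, 42 mm diameter, 45 mm high, standing in the drip tray; origin at its underside. Leave it alone
- jar_tall: jar, 68 mm diameter, 95 mm high, standing on the bench; origin at its underside. Leave it alone
- jar_low: jar, 72 mm diameter, 65 mm high; origin at its underside. Leave it alone
- cup: white cup, 68 mm diameter, 75 mm high; origin at its underside. Leave it alone
- palette_knife: palette knife 210 mm long, lying along its x. Leave it alone
- comb: marbling comb: wooden bar 170 mm along y, lying flat, 14 mm high. Leave it alone
- tube: paint tube 135 mm along y, lying flat, 14 mm high. Leave it alone
Mind the look-alikes: they are no part of the job. Leave any blue look-alike of the part that bears paddle_grip alone.

How it is judged:
On the way, in this order (a step that is already met when the one before it is completed fails the run):
1. the clamp is flipped open while the paddle still stands on the vat's floor (value of joint clamp_arm above 1.5 rad and z of paddle_foot in the frame of vat below 0.02 m), for 0.1 s.
2. the paddle's foot has come out above the splash guard (z of paddle_foot in the frame of vat above 0.075 m and value of joint clamp_arm above 1.5 rad), for 0.1 s.
At the end, for the whole second after the job is handed in: The paddle stands upright (within 4 degrees) on its foot on the drip tray's floor (foot within 4 mm of the floor, inside the walls), released and at rest; the clamp is open (its arm past 1.5 rad, nearly at its stop) (x of paddle_foot in the frame of drip_tray between -0.09 and 0.09 m and y of paddle_foot in the frame of drip_tray between -0.065 and 0.065 m and z of paddle_foot in the frame of drip_tray below 0.007 m and angle between paddle_grip's own z axis and vertical below 0.07 rad and linear speed of paddle below 0.02 m/s and value of joint clamp_arm above 1.5 rad); the robot touches nothing.
It fails at once if the paddle is forced against the guard, vat or clamp (more than 45 N) (contact force between paddle and vat above 45 N or contact force between paddle and guard above 45 N).
It fails at once if another thing is moved by more than 25 mm (distance of any of jar_small, jar_tall, jar_low, cup, palette_knife, comb, tube from where it was at the start of the episode above 0.025 m).
It fails at once if a jar or the cup is knocked over (angle between any of jar_small, jar_tall, jar_low, cup's own z axis and vertical above 0.4 rad).
It also fails if it takes over 72 s, if anything falls off the work surface, if the arm or the gripper's body presses on something with over 40 N, if the wrist force passes 120 N, or if a joint passes its speed limit or range.

### The arm

A 6-joint arm with a two-finger parallel gripper is mounted at the origin on the work surface. World frame = base frame: x ahead of the robot, y to its left, z up, the work surface at z = 0. Lengths are in m, angles in rad, forces in N, time in s.
With the tool pointing down it reaches from about 0.3 to 0.825 m from the base axis. Payload 5.4 kg.
Tool frame: the origin (TCP) lies at the very end of the fingers, on their centre line; the grasp point (between the pads) lies 19 mm behind it (grasp_offset is the distance from the TCP to the grasp point, in m); z points along the fingers, y is the direction in which the jaws open and shut (so a half turn about z gives the same grasp; the last joint's range is limited). The gripper opens to 92 mm and grips with 3 to 60 N. Pads are 20 mm wide; open, the fingers measure 128 mm over their backs; the gripper's body (75 mm by 189 mm) begins 69 mm behind the grasp point.
Start: joints at [-1.554, 0.158, 1.597, -0, 1.386, -0.21], TCP at [0.129, -0.56, 0.215] pointing down, gripper open.
Joint ranges: [-2.91, 2.91], [-0.94, 2.29], [0.18, 2.7], [-1.29, 4.43], [0.17, 2.64], [-3, 3]. Speed limits (rad/s): [2.57, 2.57, 3.14, 3.14, 3.14, 3.14].

### API

Orientations are given as [roll, pitch, yaw] about the fixed x, y, z axes, in that order (R = Rz(yaw) Ry(pitch) Rx(roll)).
In Python, from plant import * gives the robot as it stands.
- The arm moves only by the tool arm_command, never from a script. Its argument "increments" is a list of rows, each an object with "claw": the finger opening in mm, from 0 to 91.9; "offset": the shift along the tool's x, y, z in units of 40 mm (1.0 is 40 mm), a list of three; "turn": the turn, a rotation vector about the tool's x, y, z in units of 5 degrees (1.0 is 5 degrees), a list of three. In form: [{"claw": claw, "offset": [tx, ty, tz], "turn": [rx, ry, rz]}, ...]. A call has 1 to 20 rows; each row is the pose to reach, as a shift and turn from the pose commanded when the call began, along the tool's axes at that moment; what a row does not reach only later rows make up. A row lasts 1/12 s, in which the tool goes at most 41.7 mm and 7.16 degrees, less where a joint would pass 70% of its speed; a pose out of reach is approached as far as the arm can. A call with a gripper value outside its range is refused whole. The fingers move at their own pace and stop on an object; the grip force is fixed at half the most. Time passes only in rows, so rows that repeat a pose let the fingers close. It gives the time, the measured TCP pose, the force and the opening at its end, in the units of the state.
- get_obs(): the state, without advancing time (a new reading comes with each control period).
- capture(name): name is "scene" or "top" or "wrist"; returns the picture (400x640x3 uint8, blue, green, red); there is no depth.
- camera_info(name): a dict with "K" (3x3 intrinsics, pixels), "cam_to_world" (4x4, takes a point from camera to world coordinates). Camera axes: x right, y up, looking along -z (the intrinsics and any distortion apply to the point x, -y, -z); pixel columns grow to the right and rows downward; lengths in m; the calibration is good to about 2 mm. A picture is of the moment at which its call begins: read the wrist's pose just before it. camera_info takes no time and is no camera call; for the wrist camera it gives the pose at the moment of the call.
- finish_job(): hands the job in, once; it reports no verdict.
The state is a dict: "clock": time; "q": joint angles; "qd": joint speeds; "tau": joint torques, N m; "ee_pos": TCP position; "tcp_rot": TCP orientation; "contact_force": force on the tool from outside, world axes, zero at the start; "ft_torque": the same for the moment, N m; "opening": opening from 0.0 (shut) to 1.0 (fully open).
Only numpy, scipy, OpenCV 4.12 (cv2) and the standard library are available. Lean on these libraries where they do the work, as an engineer would, in place of code of your own. Each camera call takes 0.05 s, during which the arm holds its last target. There are 200 camera calls.

## Working session

There is one attempt and no reset: what is moved stays moved. The work goes in short steps, Python scripts to look and compute and a tool call to move; the robot and the scene stay as the last step left them, time stands still between calls to the robot, and variables do not carry over. Pictures are saved under pics/ and viewed, about 8 in all and at most 12, crops included, and the job is handed in when it is done.

Besides the shell and the picture viewer there is one more tool, called after "Emit:" by a JSON object that holds its "api" and its "payload", one argument or row to a line. arm_command: Moves the arm, as the interface text tells. Its arguments: {"type":"object","properties":{"increments":{"type":"array"}},"required":["increments"]}

```bash
ls; mkdir -p pics
python3 - <<'E'
from plant import *
import cv2
o=get_obs(); print({k:o[k] for k in('clock','ee_pos','tcp_rot','opening')})
for n in('scene','top'):
    cv2.imwrite(f'pics/{n}0.png',capture(n)); c=camera_info(n); print(n,c)
E
```

```text
pics
{'clock': 0.0, 'ee_pos': array([ 0.12926946, -0.55963267,  0.21360504]), 'tcp_rot': array([-3.13971876e+00, -4.18308439e-04,  2.26809524e-01]), 'opening': 0.9961237155109194}
scene {'K': array([[437.38891534,   0.        , 324.83558206],
       [  0.        , 437.38891534, 201.66072554],
       [  0.        ,   0.        ,   1.        ]]), 'cam_to_world': array([[-0.2148481 , -0.73129587,  0.64733813,  1.2950944 ],
       [ 0.97649423, -0.17259043,  0.1291184 ,  0.21330746],
       [ 0.01730061,  0.65986279,  0.75118692,  1.01541427],
       [ 0.        ,  0.        ,  0.        ,  1.        ]])}
top {'K': array([[441.72982245,   0.        , 329.53624451],
       [  0.        , 441.72982245, 200.8368013 ],
       [  0.        ,   0.        ,   1.        ]]), 'cam_to_world': array([[-1.82003103e-02,  9.89969225e-01, -1.40105970e-01,
         3.06313999e-01],
       [-9.99831853e-01, -1.83345348e-02,  3.32782572e-04,
         6.15641567e-02],
       [-2.23933328e-03,  1.40088468e-01,  9.90136458e-01,
         1.55494372e+00],
       [ 0.00000000e+00,  0.00000000e+00,  0.00000000e+00,
         1.00000000e+00]])}
```

View pics/scene0.png

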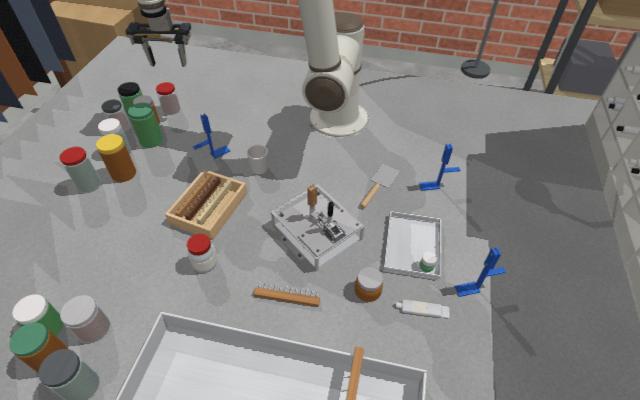

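View pics/top0.png

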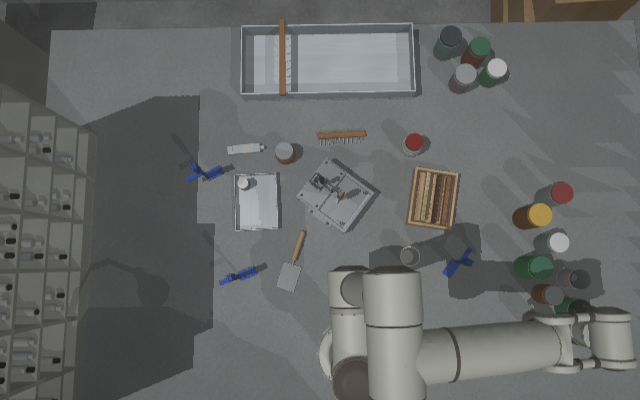

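Scene: the vat is at (318,225), with the wooden-grip paddle at (312,195) and the black clamp handle at (331,208). The drip tray is at (413,245), to the robot's left, with the small jar at (428,262). Three blue look-alike paddles stand at (208,138), (445,165) and (488,270). The real paddle is the wooden-gripped one in the vat. I'll enlarge both views to confirm.

```bash
cat > h.py <<'E'
from plant import *
import cv2, numpy as np
def proj(n,P,ci=None):
    c=ci or camera_info(n); P=np.atleast_2d(P); M=np.linalg.inv(c['cam_to_world'])
    p=P@M[:3,:3].T+M[:3,3]; q=np.c_[p[:,0],-p[:,1],-p[:,2]]@c['K'].T
    return q[:,:2]/q[:,2:]
def ray(n,uv,ci=None):
    c=ci or camera_info(n); d=np.linalg.inv(c['K'])@[uv[0],uv[1],1]
    M=c['cam_to_world']; d=M[:3,:3]@[d[0],-d[1],-d[2]]
    return M[:3,3],d/np.linalg.norm(d)
def onz(n,uv,z,ci=None):
    o,d=ray(n,uv,ci); return o+d*(z-o[2])/d[2]
def tri(*rs):
    A=sum(np.eye(3)-np.outer(d,d) for o,d in rs); b=sum((np.eye(3)-np.outer(d,d))@o for o,d in rs)
    X=np.linalg.solve(A,b); return X,[np.linalg.norm(np.cross(X-o,d)) for o,d in rs]
E
python3 - <<'E'
from h import *
a=cv2.imread('pics/scene0.png')[170:280,260:380]; b=cv2.imread('pics/top0.png')[145:245,285:385]
a=cv2.resize(a,None,fx=5,fy=5,interpolation=cv2.INTER_CUBIC)
cv2.imwrite('pics/a1.png',a)
cv2.imwrite('pics/b1.png',cv2.resize(b,None,fx=6,fy=6,interpolation=cv2.INTER_CUBIC))
E
```

```text
(no output)
```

View pics/a1.png

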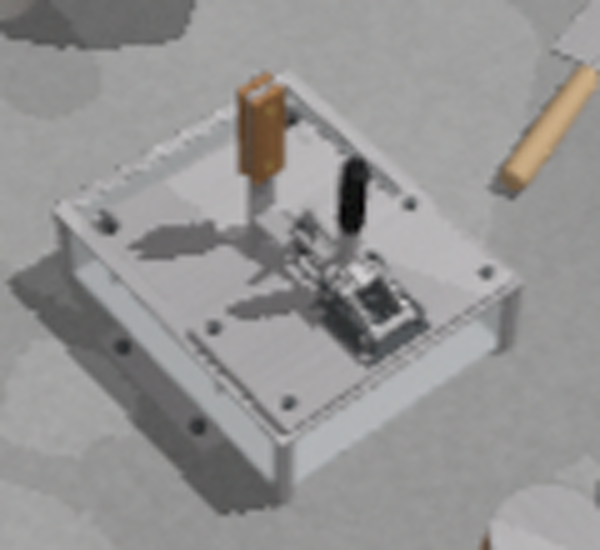

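View pics/b1.png

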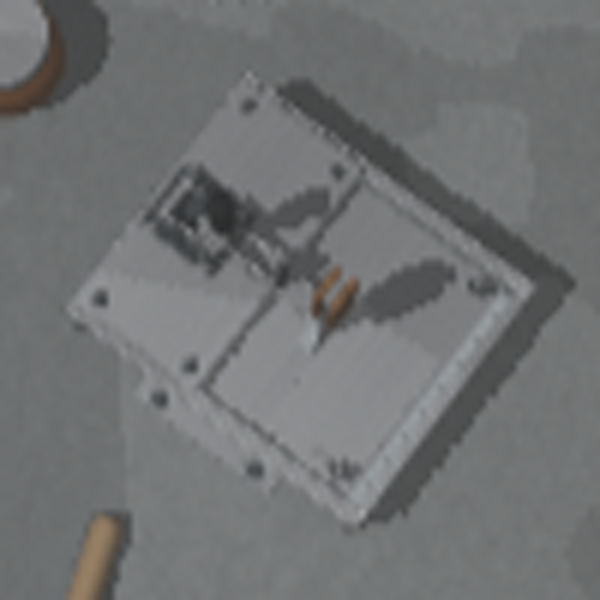

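The wooden-grip paddle at crop (262,130) with its foot under the guard is the right one; the blue ones stand loose on the bench. The clamp handle sleeve is at crop (353,195). Now I'll measure.

Run:
```python
from h import *
np.set_printoptions(precision=4,suppress=True)
S=lambda u,v:(260+(u+.5)/5-.5,170+(v+.5)/5-.5); T=lambda u,v:(285+(u+.5)/6-.5,145+(v+.5)/6-.5)
prs=[((62,210),(532,285)),((287,435),(250,75)),((520,280),(75,308)),((290,72),(360,522))]
X=[]
for s,t in prs:
    x,e=tri(ray('scene',S(*s)),ray('top',T(*t))); X.append(x); print(x,e)
X=np.array(X); print([np.linalg.norm(X[i]-X[(i+1)%4]) for i in range(4)])
c=X.mean(0); f=(X[1]+X[2]-X[0]-X[3])/2; yaw=np.arctan2(f[1],f[0]); print('c',c,'yaw',yaw,np.degrees(yaw))
a=cv2.imread('pics/scene0.png').astype(int); t=cv2.imread('pics/top0.png').astype(int)
# wooden grip
def mask(im,r,f):
    m=np.zeros(im.shape[:2],np.uint8); x0,x1,y0,y1=r; m[y0:y1,x0:x1]=f(im[y0:y1,x0:x1]); 
    ys,xs=np.nonzero(m); return xs,ys
br=lambda p:(p[...,2]-p[...,0]>35)
dk=lambda p:(p.max(-1)<40)
for n,im,r,f in[('scene',a,(300,325,180,210),br),('top',t,(330,350,185,203),br),('scene',a,(322,340,198,220),dk),('top',t,(310,332,170,190),dk)]:
    xs,ys=mask(im,r,f); print(n,len(xs),xs.mean(),ys.mean(),xs.min(),xs.max(),ys.min(),ys.max())
g,e=tri(ray('scene',(312.2,188)),ray('top',T(335,290))); print('grip top',g,e)
h,e=tri(ray('scene',S(355,163)),ray('top',T(215,205))); print('handle top',h,e)
# tray rim
m=[onz('top',p,.022) for p in((235,174),(278,173),(281,229),(238,230))]; print(np.array(m))
print('smalljar',onz('top',(243,183),.045))
```

```text
[ 0.5449 -0.0887  0.0624] [np.float64(0.00034974945792749654), np.float64(0.0003497494579275195)]
[0.669  0.0706 0.0683] [np.float64(0.0009464354128352271), np.float64(0.0009464354128351605)]
[0.5363 0.1724 0.0634] [np.float64(0.0007883287789658799), np.float64(0.000788328778965901)]
[0.4114 0.0128 0.064 ] [np.float64(0.000653559004997875), np.float64(0.0006535590049978646)]
[np.float64(0.20199047054561703), np.float64(0.16736547324933504), np.float64(0.2026181052153177), np.float64(0.1677065843754605)]
c [0.5404 0.0418 0.0645] yaw 0.9076603053796393 52.00510472980878
scene 150 312.22 195.45333333333335 308 316 185 206
top 10 340.5 193.1 338 343 191 196
scene 51 330.15686274509807 209.15686274509804 328 332 203 215<stdin>:18: RuntimeWarning: Mean of empty slice.
  ret = ret.dtype.type(ret / rcount)
Traceback (most recent call last):
ValueError: zero-size array to reduction operation minimum which has no identity
```

Run:
```python
from h import *
np.set_printoptions(precision=4,suppress=True)
T=lambda u,v:(285+(u+.5)/6-.5,145+(v+.5)/6-.5);S=lambda u,v:(260+(u+.5)/5-.5,170+(v+.5)/5-.5)
c=np.array([.5404,.0418]); y=np.radians(52); R=np.array([[np.cos(y),-np.sin(y)],[np.sin(y),np.cos(y)]])
O=c-R@[.023,0]
V=lambda p:np.r_[R.T@(np.array(p)[:2]-O),p[2]]*1000
print('O',O)
print('grip mid by scene @.139',onz('scene',(312.2,195.5),.139),V(onz('scene',(312.2,195.5),.139)))
print('grip top by top @.172',V(onz('top',T(335,285),.172)))
g,e=tri(ray('scene',S(262,85)),ray('top',T(335,285))); print('grip top',g,V(g),e)
h,e=tri(ray('scene',S(355,163)),ray('top',T(215,205))); print('handle top',h,V(h),e)
for z in(.14,.15,.16): print('sleeve mid',z,V(onz('scene',(330.2,209.2),z)))
m=np.array([onz('top',p,.022) for p in((235,174),(278,173),(281,229),(238,230))]); print(m,m.mean(0))
print('smalljar',onz('top',(243,183),.045))
```

```text
O [0.5262 0.0237]
grip mid by scene @.139 [0.5261 0.0247 0.139 ] [  0.7033   0.7759 139.    ]
grip top by top @.172 [  3.8474  -0.9917 172.    ]
grip top [0.5287 0.0256 0.1769] [  3.0491  -0.7569 176.9277] [np.float64(0.0006212843064583222), np.float64(0.0006212843064583198)]
handle top [0.5725 0.0865 0.1792] [ 77.995    2.1685 179.1946] [np.float64(0.0022609591212101243), np.float64(0.002260959121210127)]
sleeve mid 0.14 [ 68.8774   6.9131 140.    ]
sleeve mid 0.15 [ 75.2047   1.2469 150.    ]
sleeve mid 0.16 [ 81.5321  -4.4193 160.    ]
[[0.6253 0.3936 0.022 ]
 [0.626  0.2415 0.022 ]
 [0.4275 0.2315 0.022 ]
 [0.4268 0.3809 0.022 ]] [0.5264 0.3119 0.022 ]
smalljar [0.5881 0.3605 0.045 ]
```

Consistent: the grip is at vat (1,0), the sleeve's middle at (76,0,152) mm, and the tray centre at (0.526,0.312). I'll write a helper that turns a vat-frame pose into move units.

```bash
cat >> h.py <<'E'
from scipy.spatial.transform import Rotation as Ro
np.set_printoptions(precision=4,suppress=True)
YAW=np.radians(52); O=np.array([.5262,.0237,0]); RV=Ro.from_euler('z',YAW)
def v2w(p): return O+RV.apply(np.array(p)/1000.)
def w2v(p): return RV.inv().apply(np.array(p)-O)*1000
def rot(tilt=0): # tool down, tool x = vat x; tilt = top leaning to vat -x, deg
    return RV*Ro.from_euler('y',-tilt,degrees=True)*Ro.from_euler('x',180,degrees=True)
def cur(): 
    o=get_obs(); return np.array(o['ee_pos']),Ro.from_euler('xyz',o['tcp_rot']),o
def inc(pw,r,base=None):
    p0,r0=base or cur()[:2]
    return (r0.inv().apply(np.array(pw)-p0)/.04).round(2).tolist(),((r0.inv()*r).as_rotvec(degrees=True)/5).round(2).tolist()
E
python3 - <<'E'
from h import *
print(inc([.25,-.5,.29],rot()),inc(v2w([43,0,285]),rot()),inc(v2w([43,0,145]),rot()))
E
```

```text
([3.28, -0.78, -1.9], [-0.02, -0.01, -7.8]) ([13.79, -12.66, -1.76], [-0.02, -0.01, -7.8]) ([13.78, -12.65, 1.74], [-0.02, -0.01, -7.8])
```

Emit:
{"api": "arm_command", "payload": {
  "increments": [
    {"claw": 0, "offset": [0.5, -0.5, -1.0], "turn": [0, 0, -1]},
    {"claw": 0, "offset": [1.0, -1.0, -1.8], "turn": [0, 0, -2]},
    {"claw": 0, "offset": [13.8, -12.65, -1.8], "turn": [0, 0, -7.8]},
    {"claw": 0, "offset": [13.8, -12.65, -1.8], "turn": [0, 0, -7.8]},
    {"claw": 0, "offset": [13.8, -12.65, -1.8], "turn": [0, 0, -7.8]},
    {"claw": 0, "offset": [13.8, -12.65, -1.8], "turn": [0, 0, -7.8]},
    {"claw": 0, "offset": [13.8, -12.65, -1.8], "turn": [0, 0, -7.8]},
    {"claw": 0, "offset": [13.8, -12.65, -1.8], "turn": [0, 0, -7.8]},
    {"claw": 0, "offset": [13.8, -12.65, -1.8], "turn": [0, 0, -7.8]},
    {"claw": 0, "offset": [13.8, -12.65, -1.8], "turn": [0, 0, -7.8]},
    {"claw": 0, "offset": [13.8, -12.65, -1.8], "turn": [0, 0, -7.8]},
    {"claw": 0, "offset": [13.8, -12.65, -1.8], "turn": [0, 0, -7.8]},
    {"claw": 0, "offset": [13.8, -12.65, -1.8], "turn": [0, 0, -7.8]},
    {"claw": 0, "offset": [13.8, -12.65, -1.8], "turn": [0, 0, -7.8]},
    {"claw": 0, "offset": [13.8, -12.65, -1.8], "turn": [0, 0, -7.8]},
    {"claw": 0, "offset": [13.8, -12.65, -1.8], "turn": [0, 0, -7.8]},
    {"claw": 0, "offset": [13.8, -12.65, -1.8], "turn": [0, 0, -7.8]},
    {"claw": 0, "offset": [13.8, -12.65, -1.8], "turn": [0, 0, -7.8]},
    {"claw": 0, "offset": [13.8, -12.65, -1.8], "turn": [0, 0, -7.8]},
    {"claw": 0, "offset": [13.8, -12.65, -1.8], "turn": [0, 0, -7.8]}
  ]
}}

```text
clock: 1.77
ee_pos: [0.5547, 0.0614, 0.2854]
tcp_rot: [-3.14, -0.001, 0.913]
contact_force: [-0.3, -0.1, -0.1]
opening: 0.004
```

Arrived. I'll take a close look with the wrist camera.

Run:
```python
from h import *
p,r,o=cur(); print(o['clock'],o['ee_pos'],o['tcp_rot'],w2v(p))
c=camera_info('wrist'); im=capture('wrist'); cv2.imwrite('pics/w1.png',im); np.savez('w1.npz',K=c['K'],M=c['cam_to_world']); print(c)
```

```text
1.7667 [0.5547 0.0614 0.2854] [-3.1396 -0.0011  0.9127] [ 47.3175   0.7464 285.4283]
{'K': array([[352.041 ,   0.    , 323.9144],
       [  0.    , 352.041 , 193.0972],
       [  0.    ,   0.    ,   1.    ]]), 'cam_to_world': array([[ 0.7921,  0.5881,  0.1635,  0.6017],
       [-0.6104,  0.7637,  0.2101,  0.1227],
       [-0.0014, -0.2662,  0.9639,  0.4563],
       [ 0.    ,  0.    ,  0.    ,  1.    ]])}
```

View pics/w1.png

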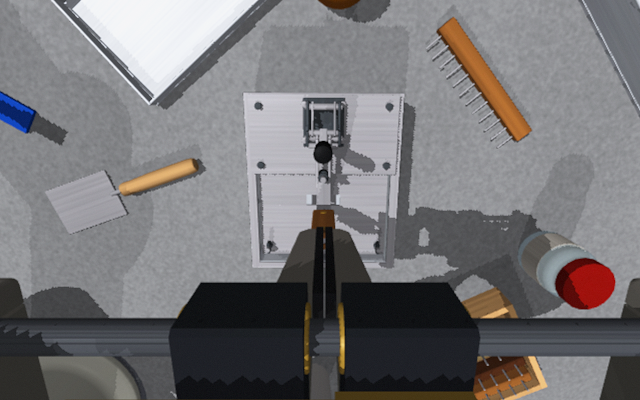

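Run:
```python
from h import *
z=np.load('w1.npz'); ci={'K':z['K'],'cam_to_world':z['M']}
f=lambda u,v,h:print((u,v,h),w2v(onz('wrist',(u,v),h,ci)))
f(244,95,.068);f(404,95,.068);f(323,174,.068);f(246,267,.068);f(398,264,.068)
for h in(.046,.054,.062):f(323.5,198,h);f(308,198,h);f(339,198,h)
f(323,152,.176);f(323,212,.172)
im=cv2.imread('pics/w1.png'); cv2.imwrite('pics/w1c.png',cv2.resize(im[80:280,233:413],None,fx=3,fy=3,interpolation=cv2.INTER_CUBIC))
```

```text
(244, 95, 0.068) [124.7873  86.909   68.    ]
(404, 95, 0.068) [125.9135 -83.0755  68.    ]
(323, 174, 0.068) [39.5563  2.4444 68.    ]
(246, 267, 0.068) [-76.5856  95.3128  68.    ]
(398, 264, 0.068) [-71.2318 -89.0551  68.    ]
(323.5, 198, 0.046) [ 4.9772  1.7174 46.    ]
(308, 198, 0.046) [ 4.845  20.5304 46.    ]
(339, 198, 0.046) [  5.1093 -17.0932  46.    ]
(323.5, 198, 0.054) [ 7.307   1.7121 54.    ]
(308, 198, 0.054) [ 7.1774 20.1582 54.    ]
(339, 198, 0.054) [  7.4366 -16.7317  54.    ]
(323.5, 198, 0.062) [ 9.6369  1.7068 62.    ]
(308, 198, 0.062) [ 9.5099 19.7861 62.    ]
(339, 198, 0.062) [  9.7639 -16.3702  62.    ]
(323, 152, 0.176) [ 81.1651   2.2735 176.    ]
(323, 212, 0.172) [ 29.2721   1.9809 172.    ]
```

View pics/w1c.png

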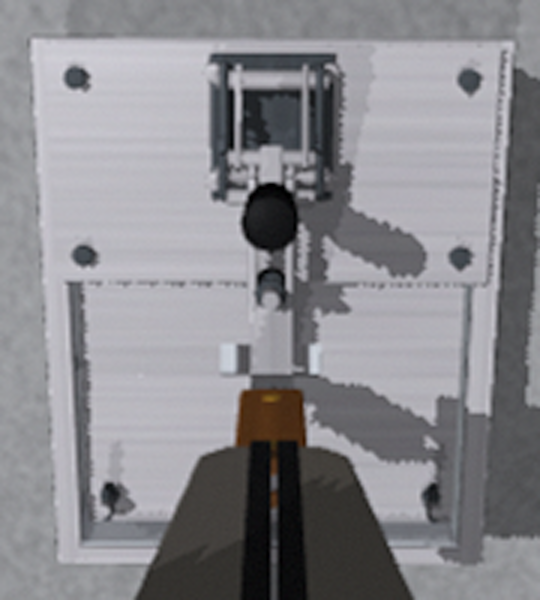

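The slot ends and the deck edges are visible. The deck edges read x=39.5 and 125.3 mm (nominal 36 and 122), so the vat origin shifts by about +3.3 mm in x and +1 mm in y. I'll update that and descend between grip and handle.

```bash
sed -i "s/^def v2w/O=O+RV.apply([.0033,.001,0])\ndef v2w/" h.py; python3 -c "
from h import *
p,r,o=cur();print(O,w2v(p),inc(v2w([44,0,142]),rot()))"
```

```text
[0.5274 0.0269 0.    ] [ 41.5393  -0.8534 285.5166] ([0.06, -0.01, 3.59], [-0.02, 0.01, 0.04])
```

Emit:
{"api": "arm_command", "payload": {
  "increments": [
    {"claw": 0, "offset": [0, 0, 0.9], "turn": [0, 0, 0]},
    {"claw": 0, "offset": [0, 0, 1.8], "turn": [0, 0, 0]},
    {"claw": 0, "offset": [0, 0, 2.6], "turn": [0, 0, 0]},
    {"claw": 0, "offset": [0, 0, 3.2], "turn": [0, 0, 0]},
    {"claw": 0, "offset": [0, 0, 3.58], "turn": [0, 0, 0]},
    {"claw": 0, "offset": [0, 0, 3.58], "turn": [0, 0, 0]}
  ]
}}

```text
clock: 2.32
ee_pos: [0.5496, 0.056, 0.139]
tcp_rot: [-3.134, 0.005, 0.906]
contact_force: [-0.8, 0.1, -0.9]
opening: 0.005
```

Emit:
{"api": "arm_command", "payload": {
  "increments": [
    {"claw": 0, "offset": [0, 0, 0], "turn": [0, 0, 0]},
    {"claw": 0, "offset": [0, 0, 0], "turn": [0, 0, 0]},
    {"claw": 0, "offset": [0, 0, 0], "turn": [0, 0, 0]}
  ]
}}

```text
clock: 2.57
ee_pos: [0.5545, 0.0564, 0.1454]
tcp_rot: [3.139, -0.002, 0.907]
contact_force: [-0.3, 0.6, -0.4]
opening: 0.004
```

```bash
python3 -c "
from h import *
p,r,o=cur();print(w2v(p),o['tcp_rot'],o['contact_force'])
b=(p,r)
for t in [(57,0,142),(62,0,142),(76.5,0,142),(90.6,0,138.6),(103,0,131.6),(113.6,0,121.4),(121,0,109),(125.3,0,93)]: print(inc(v2w(t),rot(),b))"
```

```text
[ 39.8967  -3.2039 145.4166] [ 3.1387 -0.0017  0.907 ] [-0.3365  0.6183 -0.3976]
([0.43, -0.08, 0.09], [0.03, -0.02, -0.01])
([0.55, -0.08, 0.09], [0.03, -0.02, -0.01])
([0.91, -0.08, 0.09], [0.03, -0.02, -0.01])
([1.27, -0.08, 0.17], [0.03, -0.02, -0.01])
([1.58, -0.08, 0.35], [0.03, -0.02, -0.01])
([1.84, -0.08, 0.6], [0.03, -0.02, -0.01])
([2.03, -0.08, 0.91], [0.03, -0.02, -0.01])
([2.13, -0.09, 1.31], [0.03, -0.02, -0.01])
```

Emit:
{"api": "arm_command", "payload": {
  "increments": [
    {"claw": 0, "offset": [0.2, 0, 0.04], "turn": [0, 0, 0]},
    {"claw": 0, "offset": [0.4, 0, 0.05], "turn": [0, 0, 0]},
    {"claw": 0, "offset": [0.5, 0, 0.05], "turn": [0, 0, 0]},
    {"claw": 0, "offset": [0.6, 0, 0.05], "turn": [0, 0, 0]},
    {"claw": 0, "offset": [0.7, 0, 0.05], "turn": [0, 0, 0]},
    {"claw": 0, "offset": [0.8, 0, 0.05], "turn": [0, 0, 0]},
    {"claw": 0, "offset": [0.92, 0, 0.05], "turn": [0, 0, 0]},
    {"claw": 0, "offset": [1.1, 0, 0.1], "turn": [0, 0, 0]},
    {"claw": 0, "offset": [1.27, 0, 0.14], "turn": [0, 0, 0]},
    {"claw": 0, "offset": [1.44, 0, 0.22], "turn": [0, 0, 0]},
    {"claw": 0, "offset": [1.58, 0, 0.32], "turn": [0, 0, 0]},
    {"claw": 0, "offset": [1.72, 0, 0.44], "turn": [0, 0, 0]},
    {"claw": 0, "offset": [1.84, 0, 0.57], "turn": [0, 0, 0]},
    {"claw": 0, "offset": [1.94, 0, 0.72], "turn": [0, 0, 0]},
    {"claw": 0, "offset": [2.02, 0, 0.88], "turn": [0, 0, 0]},
    {"claw": 0, "offset": [2.08, 0, 1.05], "turn": [0, 0, 0]},
    {"claw": 0, "offset": [2.12, 0, 1.2], "turn": [0, 0, 0]},
    {"claw": 0, "offset": [2.13, 0, 1.28], "turn": [0, 0, 0]},
    {"claw": 0, "offset": [2.13, 0, 1.3], "turn": [0, 0, 0]}
  ]
}}

```text
clock: 4.15
ee_pos: [0.6063, 0.1239, 0.0936]
tcp_rot: [3.141, 0.0, 0.908]
contact_force: [-7.5, -1.0, 17.4]
opening: 0.006
```

```bash
python3 -c "
from h import *
p,r,o=cur();print(w2v(p),o['tcp_rot'],o['contact_force'])
a=capture('scene'); cv2.imwrite('pics/s2.png',cv2.resize(a[150:290,250:400],None,fx=4,fy=4,interpolation=cv2.INTER_CUBIC))"
```

```text
[125.0053  -2.4435  93.5753] [3.141  0.0002 0.9076] [-7.45   -1.0217 17.3803]
```

View pics/s2.png

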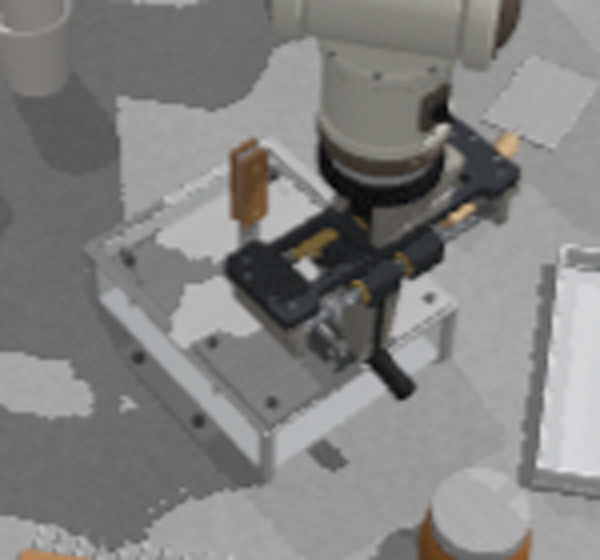

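The handle lies flat to the rear at (400,385) and the reaction of about 17 N suggests it is at its stop. I'll retreat up and over the paddle.

Emit:
{"api": "arm_command", "payload": {
  "increments": [
    {"claw": 0, "offset": [0, 0, -0.8], "turn": [0, 0, 0]},
    {"claw": 0, "offset": [0, 0, -1.7], "turn": [0, 0, 0]},
    {"claw": 0, "offset": [0, 0, -2.6], "turn": [0, 0, 0]},
    {"claw": 0, "offset": [0, 0, -3.5], "turn": [0, 0, 0]},
    {"claw": 45, "offset": [-0.8, 0, -4.2], "turn": [0, 0, 0]},
    {"claw": 45, "offset": [-1.6, 0, -4.4], "turn": [0, 0, 0]},
    {"claw": 45, "offset": [-2.4, 0, -4.5], "turn": [0, 0, 0]},
    {"claw": 45, "offset": [-3.0, 0, -4.5], "turn": [0, 0, 0]},
    {"claw": 45, "offset": [-3.15, 0, -4.5], "turn": [0, 0, 0]},
    {"claw": 45, "offset": [-3.15, 0, -4.5], "turn": [0, 0, 0]},
    {"claw": 45, "offset": [-3.15, 0, -4.5], "turn": [0, 0, 0]},
    {"claw": 45, "offset": [-3.15, 0, -4.5], "turn": [0, 0, 0]}
  ]
}}

```text
clock: 5.2
ee_pos: [0.5287, 0.0255, 0.271]
tcp_rot: [-3.141, -0.0, 0.908]
contact_force: [0.3, -0.1, -0.1]
opening: 0.49
```

Run:
```python
from h import *
p,r,o=cur();print(o['clock'],w2v(p),o['tcp_rot'],o['contact_force'])
c=camera_info('wrist'); im=capture('wrist'); np.savez('w2.npz',K=c['K'],M=c['cam_to_world'])
cv2.imwrite('pics/w2full.png',im); cv2.imwrite('pics/w2.png',cv2.resize(im[30:330,180:460],None,fx=2,fy=2,interpolation=cv2.INTER_CUBIC))
```

```text
5.2 [ -0.3275  -1.8098 270.9849] [-3.1409 -0.0002  0.9081] [ 0.3419 -0.1013 -0.0786]
```

View pics/w2.png

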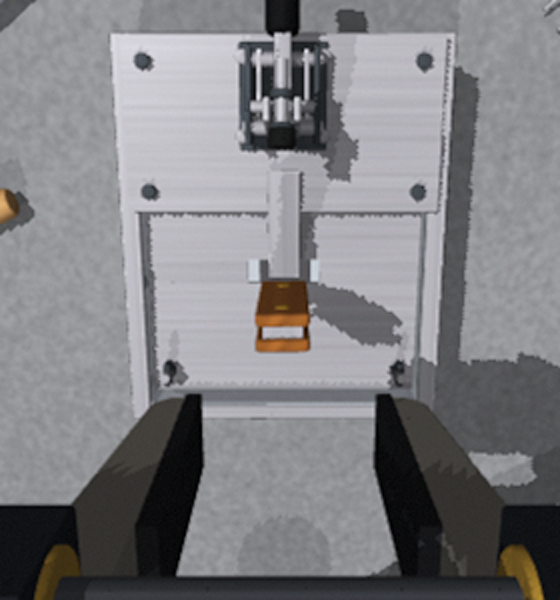

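The clamp is open: its arm stands upright at (283,110) and the handle points rearwards. The grip top is at about (283,335), the lug's tip at (285,172), and the slot ends at (253,270) and (314,270).

Run:
```python
from h import *
z=np.load('w2.npz'); ci={'K':z['K'],'cam_to_world':z['M']}
f=lambda n,u,v,h:print(n,h,w2v(onz('wrist',(180+(u-.5)/2,30+(v-.5)/2),h/1000,ci)))
f('deckrear',283,34,68);f('deckfront',283,212,68);f('deckL',112,34,68);f('deckR',455,34,68)
f('griptop front L',256,351,172);f('griptop front R',310,351,172);f('griptop rear',283,316,172); f('gripbottom rear',283,281,106)
f('lug tip',285,171,71)
for h in(49,57,65): f('slotL',247,270,h);f('slotR',318,270,h);f('slot f',283,281,h);f('slot r',283,258,h)
```

```text
deckrear 68 [123.3944   1.5192  68.    ]
deckfront 68 [36.1101  1.5089 68.    ]
deckL 68 [123.2141  85.9735  68.    ]
deckR 68 [123.5757 -83.4271  68.    ]
griptop front L 172 [ -7.9304  11.5766 172.    ]
griptop front R 172 [ -7.8837 -10.0961 172.    ]
griptop rear 172 [  6.6087   0.7419 172.    ]
gripbottom rear 106 [  6.9679   1.2265 106.    ]
lug tip 71 [57.3973  0.4597 71.    ]
slotL 49 [ 1.3857 22.0258 49.    ]
slotR 49 [  1.4721 -18.1711  49.    ]
slot f 49 [-4.9188  1.6435 49.    ]
slot r 49 [ 8.2938  1.645  49.    ]
slotL 57 [ 2.9255 21.552  57.    ]
slotR 57 [  3.0102 -17.826   57.    ]
slot f 57 [-3.2505  1.5849 57.    ]
slot r 57 [ 9.693   1.5865 57.    ]
slotL 65 [ 4.4654 21.0783 65.    ]
slotR 65 [  4.5483 -17.4809  65.    ]
slot f 65 [-1.5822  1.5264 65.    ]
slot r 65 [11.0921  1.5279 65.    ]
```

The grip is at (-0.6, +0.9) mm. The slot centre is at about x=2.4 mm and the sheet's top at about 50-58 mm. Descending to grasp.

Emit:
{"api": "arm_command", "payload": {
  "increments": [
    {"claw": 45, "offset": [0, -0.07, 0.7], "turn": [0, 0, 0]},
    {"claw": 45, "offset": [0, -0.07, 1.4], "turn": [0, 0, 0]},
    {"claw": 45, "offset": [0, -0.07, 2.1], "turn": [0, 0, 0]},
    {"claw": 45, "offset": [0, -0.07, 2.7], "turn": [0, 0, 0]},
    {"claw": 45, "offset": [0, -0.07, 3.1], "turn": [0, 0, 0]},
    {"claw": 45, "offset": [0, -0.07, 3.35], "turn": [0, 0, 0]},
    {"claw": 45, "offset": [0, -0.07, 3.45], "turn": [0, 0, 0]},
    {"claw": 45, "offset": [0, -0.07, 3.45], "turn": [0, 0, 0]},
    {"claw": 45, "offset": [0, -0.07, 3.45], "turn": [0, 0, 0]},
    {"claw": 10, "offset": [0, -0.07, 3.45], "turn": [0, 0, 0]},
    {"claw": 10, "offset": [0, -0.07, 3.45], "turn": [0, 0, 0]},
    {"claw": 10, "offset": [0, -0.07, 3.45], "turn": [0, 0, 0]},
    {"claw": 10, "offset": [0, -0.07, 3.45], "turn": [0, 0, 0]},
    {"claw": 10, "offset": [0, -0.07, 3.45], "turn": [0, 0, 0]},
    {"claw": 10, "offset": [0, -0.07, 3.45], "turn": [0, 0, 0]},
    {"claw": 10, "offset": [0, -0.07, 3.45], "turn": [0, 0, 0]}
  ]
}}

```text
clock: 6.58
ee_pos: [0.5265, 0.0264, 0.1341]
tcp_rot: [3.141, -0.001, 0.907]
contact_force: [0.0, 0.3, 4.2]
opening: 0.234
```

Run:
```python
from h import *
p,r,o=cur();print(o['clock'],w2v(p),o['tcp_rot'],o['contact_force'],o['opening']*92)
```

```text
6.5833 [ -0.9559   0.4155 134.1243] [ 3.1406 -0.0007  0.9074] [0.01   0.3435 4.1709] 21.53180787194082
```

Gripped (21.5 mm). Lifting 34 mm slowly.

Emit:
{"api": "arm_command", "payload": {
  "increments": [
    {"claw": 10, "offset": [0, 0, -0.1], "turn": [0, 0, 0]},
    {"claw": 10, "offset": [0, 0, -0.2], "turn": [0, 0, 0]},
    {"claw": 10, "offset": [0, 0, -0.3], "turn": [0, 0, 0]},
    {"claw": 10, "offset": [0, 0, -0.4], "turn": [0, 0, 0]},
    {"claw": 10, "offset": [0, 0, -0.5], "turn": [0, 0, 0]},
    {"claw": 10, "offset": [0, 0, -0.6], "turn": [0, 0, 0]},
    {"claw": 10, "offset": [0, 0, -0.7], "turn": [0, 0, 0]},
    {"claw": 10, "offset": [0, 0, -0.78], "turn": [0, 0, 0]},
    {"claw": 10, "offset": [0, 0, -0.85], "turn": [0, 0, 0]},
    {"claw": 10, "offset": [0, 0, -0.85], "turn": [0, 0, 0]},
    {"claw": 10, "offset": [0, 0, -0.85], "turn": [0, 0, 0]}
  ]
}}

```text
clock: 7.5
ee_pos: [0.5261, 0.0264, 0.1675]
tcp_rot: [3.141, -0.0, 0.907]
contact_force: [-0.2, 0.4, -3.1]
opening: 0.235
```

Emit:
{"api": "arm_command", "payload": {
  "increments": [
    {"claw": 10, "offset": [0, 0, -0.05], "turn": [0, 0, 0]},
    {"claw": 10, "offset": [0, 0, -0.1], "turn": [0, 0, 0]},
    {"claw": 10, "offset": [0, 0, -0.1], "turn": [0, 0, 0]}
  ]
}}

```text
clock: 7.75
ee_pos: [0.5262, 0.0265, 0.1718]
tcp_rot: [3.141, -0.0, 0.908]
contact_force: [0.4, -0.5, -3.6]
opening: 0.233
```

Emit:
{"api": "arm_command", "payload": {
  "increments": [
    {"claw": 10, "offset": [0, 0, -0.04], "turn": [0, 0, 0]},
    {"claw": 10, "offset": [0, 0, -0.07], "turn": [0, 0, 0]},
    {"claw": 10, "offset": [0, 0, -0.07], "turn": [0, 0, 0]}
  ]
}}

```text
clock: 8.0
ee_pos: [0.526, 0.0265, 0.1743]
tcp_rot: [-3.141, 0.0, 0.907]
contact_force: [-0.1, 0.4, -3.5]
opening: 0.238
```

Emit:
{"api": "arm_command", "payload": {
  "increments": [
    {"claw": 10, "offset": [0, 0, -0.04], "turn": [0, 0, 0]},
    {"claw": 10, "offset": [0, 0, -0.07], "turn": [0, 0, 0]},
    {"claw": 10, "offset": [0, 0, -0.07], "turn": [0, 0, 0]}
  ]
}}

```text
clock: 8.25
ee_pos: [0.5252, 0.0264, 0.1746]
tcp_rot: [-3.14, 0.001, 0.907]
contact_force: [4.6, -1.9, -21.7]
opening: 0.236
```

Contact was felt at a lift of about 40.3 mm, so the guard's underside is at about 49.3 mm, agreeing with vision. I'll plan the lean about the corner, with the corner's x going to -1.6.

```bash
cat >> h.py <<'E'
def tcp_for(C,phi,rel=(2.1,125.1),y=.4): # C=(x,z) of inner corner, vat mm; phi lean deg
    c,s=np.cos(np.radians(phi)),np.sin(np.radians(phi)); x,z=rel
    return v2w([C[0]+x*c-z*s,y,C[1]+x*s+z*c])
def corner(rel=(2.1,125.1)): # from measured pose: corner x,z and lean
    p,r,o=cur(); m=(RV.inv()*r).as_matrix(); up=-m[:,2]; phi=np.degrees(np.arctan2(-up[0],up[2]))
    v=w2v(p); c,s=np.cos(np.radians(phi)),np.sin(np.radians(phi)); x,z=rel
    return v,phi,(v[0]-x*c+z*s,v[2]-x*s-z*c),o
E
python3 - <<'E'
from h import *
print(corner()[:3])
b=(v2w([-.9,.4,177]),rot())
for phi,cx,cz in [(0,-3,48.6),(0,-2,48.6)]+[(q,-1.6,48.6+2.2*q/45) for q in range(3,46,3)]:
    o,t=inc(tcp_for((cx,cz),phi),rot(phi),b); print(phi,o,t)
E
```

```text
(array([ -1.8513,   1.4545, 174.5734]), np.float64(-0.08046426491593785), (np.float64(-4.126954602218742), np.float64(49.47646222889601)))
0 [0.0, -0.0, 0.08] [0.0, 0.0, 0.0]
0 [0.02, -0.0, 0.08] [0.0, 0.0, 0.0]
3 [-0.13, -0.0, 0.08] [0.0, 0.6, 0.0]
6 [-0.29, -0.0, 0.09] [-0.0, 1.2, 0.0]
9 [-0.45, 0.0, 0.1] [-0.0, 1.8, 0.0]
12 [-0.62, 0.0, 0.13] [0.0, 2.4, -0.0]
15 [-0.78, 0.0, 0.16] [0.0, 3.0, 0.0]
18 [-0.93, -0.0, 0.2] [0.0, 3.6, 0.0]
21 [-1.09, -0.0, 0.25] [0.0, 4.2, -0.0]
24 [-1.24, -0.0, 0.3] [0.0, 4.8, 0.0]
27 [-1.39, -0.0, 0.37] [-0.0, 5.4, 0.0]
30 [-1.54, -0.0, 0.44] [0.0, 6.0, 0.0]
33 [-1.68, -0.0, 0.52] [0.0, 6.6, 0.0]
36 [-1.81, -0.0, 0.6] [0.0, 7.2, 0.0]
39 [-1.94, -0.0, 0.7] [0.0, 7.8, -0.0]
42 [-2.07, -0.0, 0.8] [0.0, 8.4, 0.0]
45 [-2.19, -0.0, 0.91] [0.0, 9.0, 0.0]
```

Emit:
{"api": "arm_command", "payload": {
  "increments": [
    {"claw": 10, "offset": [0.01, 0, 0.05], "turn": [0, 0, 0]},
    {"claw": 10, "offset": [0.02, 0, 0.08], "turn": [0, 0, 0]},
    {"claw": 10, "offset": [0.02, 0, 0.08], "turn": [0, 0, 0]},
    {"claw": 10, "offset": [-0.05, 0, 0.08], "turn": [0, 0.3, 0]},
    {"claw": 10, "offset": [-0.13, 0, 0.08], "turn": [0, 0.6, 0]},
    {"claw": 10, "offset": [-0.21, 0, 0.085], "turn": [0, 0.9, 0]},
    {"claw": 10, "offset": [-0.29, 0, 0.09], "turn": [0, 1.2, 0]},
    {"claw": 10, "offset": [-0.37, 0, 0.095], "turn": [0, 1.5, 0]},
    {"claw": 10, "offset": [-0.45, 0, 0.1], "turn": [0, 1.8, 0]},
    {"claw": 10, "offset": [-0.53, 0, 0.115], "turn": [0, 2.1, 0]},
    {"claw": 10, "offset": [-0.62, 0, 0.13], "turn": [0, 2.4, 0]},
    {"claw": 10, "offset": [-0.7, 0, 0.145], "turn": [0, 2.7, 0]},
    {"claw": 10, "offset": [-0.78, 0, 0.16], "turn": [0, 3.0, 0]},
    {"claw": 10, "offset": [-0.78, 0, 0.16], "turn": [0, 3.0, 0]},
    {"claw": 10, "offset": [-0.78, 0, 0.16], "turn": [0, 3.0, 0]}
  ]
}}

```text
clock: 9.5
ee_pos: [0.5073, 0.0014, 0.1719]
tcp_rot: [3.14, -0.262, 0.907]
contact_force: [0.2, -0.9, -2.6]
opening: 0.242
```

Run:
```python
from h import *
a=corner();print(a[:3],a[3]['contact_force'],a[3]['ft_torque'],a[3]['q'],a[3]['clock'])
b=(tcp_for((-1.6,48.6+2.2/3),15),rot(15))
for q in range(18,46,3):
    o,t=inc(tcp_for((-1.6,48.6+2.2*q/45),q),rot(q),b); print(q,o,t)
```

```text
(array([-32.5092,   0.1107, 171.8888]), np.float64(14.99228674071023), (np.float64(-2.1757183396568536), np.float64(50.50389822921208))) [ 0.2396 -0.9322 -2.6351] [-0.2863  0.1788  0.0224] [-0.4031 -0.0981  1.9686  0.2696  1.2126  0.1731] 9.5
18 [-0.16, -0.0, -0.0] [0.0, 0.6, 0.0]
21 [-0.33, -0.0, 0.0] [-0.0, 1.2, -0.0]
24 [-0.49, -0.0, 0.02] [0.0, 1.8, 0.0]
27 [-0.65, -0.0, 0.04] [0.0, 2.4, 0.0]
30 [-0.81, -0.0, 0.08] [0.0, 3.0, -0.0]
33 [-0.96, -0.0, 0.12] [0.0, 3.6, 0.0]
36 [-1.12, -0.0, 0.16] [0.0, 4.2, -0.0]
39 [-1.27, -0.0, 0.22] [0.0, 4.8, -0.0]
42 [-1.42, -0.0, 0.29] [0.0, 5.4, 0.0]
45 [-1.56, -0.0, 0.36] [0.0, 6.0, 0.0]
```

Emit:
{"api": "arm_command", "payload": {
  "increments": [
    {"claw": 10, "offset": [-0.08, 0, 0.01], "turn": [0, 0.3, 0]},
    {"claw": 10, "offset": [-0.16, 0, 0.02], "turn": [0, 0.6, 0]},
    {"claw": 10, "offset": [-0.25, 0, 0.02], "turn": [0, 0.9, 0]},
    {"claw": 10, "offset": [-0.33, 0, 0.02], "turn": [0, 1.2, 0]},
    {"claw": 10, "offset": [-0.41, 0, 0.03], "turn": [0, 1.5, 0]},
    {"claw": 10, "offset": [-0.49, 0, 0.04], "turn": [0, 1.8, 0]},
    {"claw": 10, "offset": [-0.57, 0, 0.05], "turn": [0, 2.1, 0]},
    {"claw": 10, "offset": [-0.65, 0, 0.06], "turn": [0, 2.4, 0]},
    {"claw": 10, "offset": [-0.73, 0, 0.08], "turn": [0, 2.7, 0]},
    {"claw": 10, "offset": [-0.81, 0, 0.1], "turn": [0, 3.0, 0]},
    {"claw": 10, "offset": [-0.81, 0, 0.1], "turn": [0, 3.0, 0]},
    {"claw": 10, "offset": [-0.81, 0, 0.1], "turn": [0, 3.0, 0]}
  ]
}}

```text
clock: 10.5
ee_pos: [0.4885, -0.0223, 0.1589]
tcp_rot: [3.141, -0.522, 0.908]
contact_force: [0.3, 0.5, -2.8]
opening: 0.24
```

Run:
```python
from h import *
a=corner();print(a[:3],a[3]['contact_force'],a[3]['ft_torque'],a[3]['q'],a[3]['clock'])
b=(tcp_for((-1.6,48.6+2.2/3),30),rot(30))
for q in range(33,49,3):
    o,t=inc(tcp_for((-1.6,48.6+2.2*q/45-.7),q),rot(q),b); print(q,o,t)
```

```text
(array([-62.7372,   0.3559, 158.8658]), np.float64(29.928360123851665), (np.float64(-2.142692519951666), np.float64(49.4002102807201))) [ 0.3411  0.4901 -2.8396] [-0.4908  0.3198 -0.0585] [-0.6567 -0.1647  2.1233  0.5572  1.2329 -0.1959] 10.5
33 [-0.16, 0.0, -0.0] [-0.0, 0.6, 0.0]
36 [-0.32, -0.0, 0.0] [0.0, 1.2, 0.0]
39 [-0.48, 0.0, 0.02] [0.0, 1.8, 0.0]
42 [-0.64, 0.0, 0.04] [-0.0, 2.4, 0.0]
45 [-0.8, -0.0, 0.08] [-0.0, 3.0, 0.0]
48 [-0.96, 0.0, 0.12] [0.0, 3.6, 0.0]
```

Emit:
{"api": "arm_command", "payload": {
  "increments": [
    {"claw": 10, "offset": [-0.08, 0, 0], "turn": [0, 0.3, 0]},
    {"claw": 10, "offset": [-0.16, 0, 0], "turn": [0, 0.6, 0]},
    {"claw": 10, "offset": [-0.24, 0, 0], "turn": [0, 0.9, 0]},
    {"claw": 10, "offset": [-0.32, 0, 0], "turn": [0, 1.2, 0]},
    {"claw": 10, "offset": [-0.4, 0, 0.01], "turn": [0, 1.5, 0]},
    {"claw": 10, "offset": [-0.48, 0, 0.02], "turn": [0, 1.8, 0]},
    {"claw": 10, "offset": [-0.56, 0, 0.03], "turn": [0, 2.1, 0]},
    {"claw": 10, "offset": [-0.64, 0, 0.04], "turn": [0, 2.4, 0]},
    {"claw": 10, "offset": [-0.72, 0, 0.06], "turn": [0, 2.7, 0]},
    {"claw": 10, "offset": [-0.8, 0, 0.08], "turn": [0, 3.0, 0]},
    {"claw": 10, "offset": [-0.8, 0, 0.08], "turn": [0, 3.0, 0]},
    {"claw": 10, "offset": [-0.8, 0, 0.08], "turn": [0, 3.0, 0]}
  ]
}}

```text
clock: 11.5
ee_pos: [0.4725, -0.0427, 0.14]
tcp_rot: [3.141, -0.784, 0.908]
contact_force: [0.6, 0.8, -3.5]
opening: 0.235
```

Run:
```python
from h import *
a=corner();print(a[:3],a[3]['contact_force'],a[3]['ft_torque'],a[3]['q'],a[3]['clock'])
im=capture('scene'); cv2.imwrite('pics/s3.png',cv2.resize(im[120:270,220:400],None,fx=4,fy=4,interpolation=cv2.INTER_CUBIC))
```

```text
(array([-88.6748,   0.3918, 139.9562]), np.float64(44.928524290849296), (np.float64(-1.8129139628496205), np.float64(49.90380661367037))) [ 0.5978  0.8448 -3.4641] [-0.5467  0.3454  0.0007] [-0.8933 -0.0898  2.2158  0.7863  1.3321 -0.5522] 11.5
```

View pics/s3.png

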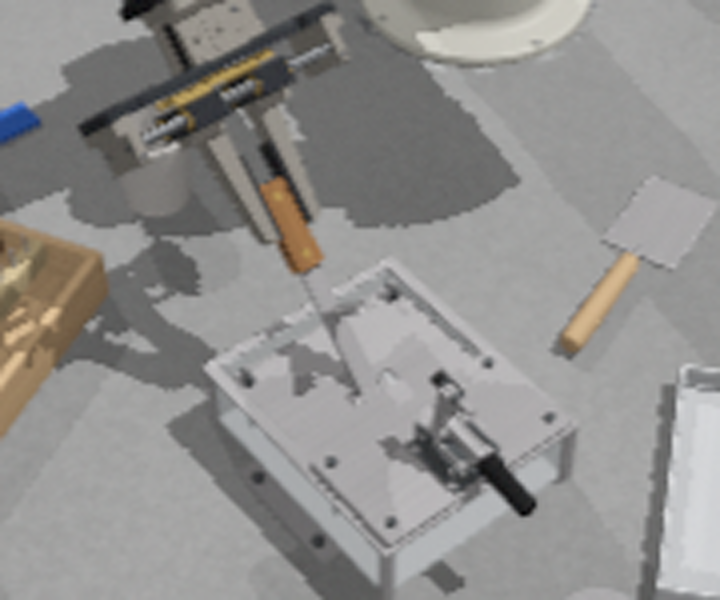

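The paddle leans 45° with its corner in the slot at (355,400), no contact force, clamp open. Drawing it out along the foot (tool +x), slowly at first.

Emit:
{"api": "arm_command", "payload": {
  "increments": [
    {"claw": 10, "offset": [0.08, 0, -0.01], "turn": [0, 0, 0]},
    {"claw": 10, "offset": [0.16, 0, -0.01], "turn": [0, 0, 0]},
    {"claw": 10, "offset": [0.24, 0, -0.01], "turn": [0, 0, 0]},
    {"claw": 10, "offset": [0.32, 0, -0.01], "turn": [0, 0, 0]},
    {"claw": 10, "offset": [0.4, 0, -0.01], "turn": [0, 0, 0]},
    {"claw": 10, "offset": [0.45, 0, -0.01], "turn": [0, 0, 0]},
    {"claw": 10, "offset": [0.45, 0, -0.01], "turn": [0, 0, 0]}
  ]
}}

```text
clock: 12.13
ee_pos: [0.48, -0.0326, 0.1529]
tcp_rot: [3.141, -0.785, 0.909]
contact_force: [-1.4, -1.7, -3.2]
opening: 0.237
```

Run:
```python
from h import *
a=corner();print(a[:3],a[3]['contact_force'],a[3]['ft_torque'])
```

```text
(array([-76.1171,   0.8009, 152.9442]), np.float64(44.98620779830917), (np.float64(10.835377594607138), np.float64(62.979261092198215))) [-1.3826 -1.7043 -3.1989] [-1.2354  0.832  -0.0389]
```

Emit:
{"api": "arm_command", "payload": {
  "increments": [
    {"claw": 10, "offset": [0.08, 0, -0.02], "turn": [0, 0, 0]},
    {"claw": 10, "offset": [0.18, 0, -0.02], "turn": [0, 0, 0]},
    {"claw": 10, "offset": [0.28, 0, -0.02], "turn": [0, 0, 0]},
    {"claw": 10, "offset": [0.38, 0, -0.02], "turn": [0, 0, 0]},
    {"claw": 10, "offset": [0.48, 0, -0.02], "turn": [0, 0, 0]},
    {"claw": 10, "offset": [0.58, 0, -0.02], "turn": [0, 0, 0]},
    {"claw": 10, "offset": [0.65, 0, -0.02], "turn": [0, 0, 0]},
    {"claw": 10, "offset": [0.65, 0, -0.02], "turn": [0, 0, 0]}
  ]
}}

```text
clock: 12.8
ee_pos: [0.4898, -0.0174, 0.1688]
tcp_rot: [-3.138, -0.783, 0.904]
contact_force: [8.1, 4.2, -21.9]
opening: 0.239
```

Run:
```python
from h import *
a=corner();print(a[:3],a[3]['contact_force'],a[3]['ft_torque'])
```

```text
(array([-58.1185,   2.4175, 168.838 ]), np.float64(44.86666898392421), (np.float64(28.646109547220007), np.float64(78.69182995364491))) [  8.0767   4.249  -21.8832] [-2.3815  0.5578 -0.7985]
```

A contact of about 20 N built up, mostly a front-edge push on the foot's upper face, so the foot may lean less than the tool. I'll back off a little and measure the true lean from the grip's axis in the picture.

Emit:
{"api": "arm_command", "payload": {
  "increments": [
    {"claw": 10, "offset": [-0.06, 0, 0.02], "turn": [0, 0, 0]},
    {"claw": 10, "offset": [-0.12, 0, 0.03], "turn": [0, 0, 0]},
    {"claw": 10, "offset": [-0.12, 0, 0.03], "turn": [0, 0, 0]}
  ]
}}

```text
clock: 13.05
ee_pos: [0.4891, -0.0197, 0.1674]
tcp_rot: [-3.139, -0.788, 0.906]
contact_force: [4.1, 4.6, -9.0]
opening: 0.235
```

```bash
cat > m.py <<'E'
from h import *
def grip_axis(im):
    p=im.astype(int); m=((p[...,2]-p[...,0]>60)).astype(np.uint8); return m
a=corner();print(a[:3],a[3]['contact_force'],a[3]['ft_torque'],a[3]['clock'])
v,phi,C,_=a
def model(phi_p):  # grip mid points given gripped point at tcp, lean phi_p
    g=v+19*np.array([-np.sin(np.radians(phi)),0,np.cos(np.radians(phi))]) # grasp point
    d=np.array([-np.sin(np.radians(phi_p)),0,np.cos(np.radians(phi_p))])
    k=-13-33; k2=-140  # grip bottom / shank near foot along shank from grasp (grasp is 13 above mid)
    return v2w(g),v2w(g+d*k),v2w(g+d*k2)
for n in('scene','top'):
    im=capture(n); cv2.imwrite(f'pics/m_{n}.png',im); ci=camera_info(n)
    P=model(phi); uv=proj(n,P,ci); 
    m=grip_axis(im); u0,v0=uv[:2].mean(0); r=14
    y0,x0=int(v0)-r,int(u0)-r; ys,xs=np.nonzero(m[y0:y0+2*r,x0:x0+2*r]); pts=np.c_[xs+x0,ys+y0].astype(float)
    if len(pts)<8: print(n,len(pts)); continue
    c=pts.mean(0); _,s,V=np.linalg.svd(pts-c); d=V[0]; print(n,len(pts),'c',c,'ang',np.degrees(np.arctan2(d[1],d[0]))%180, 'sv',s)
    for q in(phi-10,phi-5,phi,phi+5):
        w=proj(n,model(q),ci); e=w[2]-w[0]; print('  lean',round(q,1),np.degrees(np.arctan2(e[1],e[0]))%180,w[0],w[1],w[2])
E
python3 m.py
```

```text
(array([-60.3276,   1.5414, 167.353 ]), np.float64(45.131864734295384), (np.float64(26.8532769784168), np.float64(77.60937601371704))) [ 4.0966  4.5783 -9.0239] [-0.4791  0.1762 -0.0443] 13.05
scene 144 c [298.0972 174.5972] ang 68.9186345741699 sv [84.4111 21.4019]
  lean 35.1 67.46328975866737 [296.2964 169.647 ] [302.5615 184.7448] [314.8888 214.4516]
  lean 40.1 65.32091272483994 [296.2964 169.647 ] [303.253  184.7863] [317.0581 214.8295]
  lean 45.1 63.233593207831916 [296.2964 169.647 ] [303.896  184.7136] [319.1106 214.8771]
  lean 50.1 61.17372441174893 [296.2964 169.647 ] [304.4853 184.5262] [321.0283 214.5853]
top 0
```

Run:
```python
from h import *
im=cv2.imread('pics/m_scene.png')[150:250,270:390]; b=cv2.resize(im,None,fx=6,fy=6,interpolation=cv2.INTER_CUBIC)
for uv,col in(((314.9,214.5),(0,255,0)),((319.1,214.9),(0,0,255)),((303.9,184.7),(0,0,255)),((302.6,184.7),(0,255,0))):
    cv2.circle(b,(int((uv[0]-270+.5)*6),int((uv[1]-150+.5)*6)),3,col,-1)
cv2.imwrite('pics/m1.png',b)
```

```text
(no output)
```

View pics/m1.png

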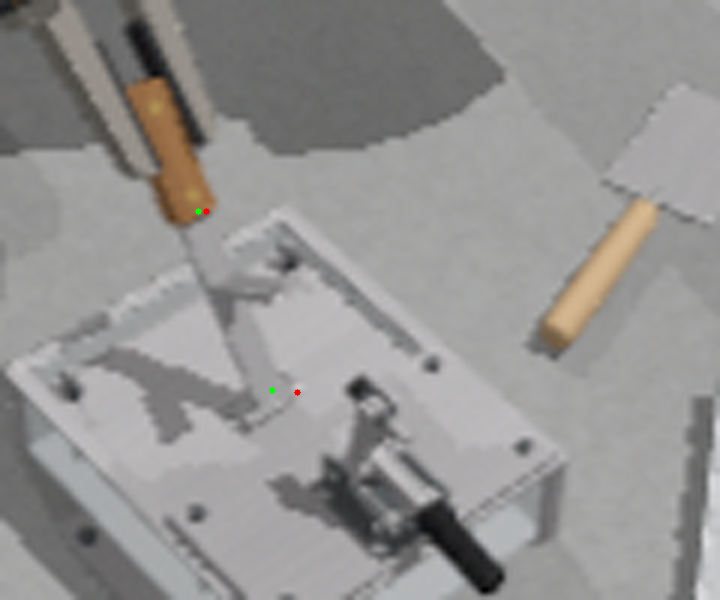

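The shank runs from (203,232) to about (268,390): its lean is about 35-40°, so the paddle has turned somewhat in the pads. I'll lean the tool 7° further about the slot's centre.

```bash
cat >> h.py <<'E'
def about(P,d,phi,v): # rows: turn lean by d deg about P (vat x,z), from lean phi and tcp v
    q=np.radians(d); c,s=np.cos(q),np.sin(q); x,z=v[0]-P[0],v[2]-P[1]
    return inc(v2w([P[0]+x*c-z*s,v[1],P[1]+x*s+z*c]),rot(phi+d),(v2w(v),rot(phi)))
E
python3 - <<'E'
from h import *
v,phi,C,o=corner()
for d in(2,4,6,8,10): print(d,about((1.9,50.8),d,45,v))
E
```

```text
2 ([-0.11, -0.0, -0.03], [0.0, 0.4, 0.0])
4 ([-0.22, -0.0, -0.06], [0.0, 0.8, 0.0])
6 ([-0.34, 0.0, -0.08], [0.0, 1.2, 0.0])
8 ([-0.45, -0.0, -0.1], [0.0, 1.6, 0.0])
10 ([-0.56, -0.0, -0.12], [-0.0, 2.0, 0.0])
```

Emit:
{"api": "arm_command", "payload": {
  "increments": [
    {"claw": 10, "offset": [-0.11, 0, -0.03], "turn": [0, 0.4, 0]},
    {"claw": 10, "offset": [-0.22, 0, -0.06], "turn": [0, 0.8, 0]},
    {"claw": 10, "offset": [-0.34, 0, -0.08], "turn": [0, 1.2, 0]},
    {"claw": 10, "offset": [-0.39, 0, -0.09], "turn": [0, 1.4, 0]},
    {"claw": 10, "offset": [-0.39, 0, -0.09], "turn": [0, 1.4, 0]}
  ]
}}

```text
clock: 13.57
ee_pos: [0.4807, -0.032, 0.1586]
tcp_rot: [-3.14, -0.908, 0.905]
contact_force: [0.6, 1.5, -4.4]
opening: 0.24
```

```bash
python3 m.py
python3 - <<'E'
from h import *
v,phi,C,o=corner()
g=v+19*np.array([-np.sin(np.radians(phi)),0,np.cos(np.radians(phi))])
ims=cv2.imread('pics/m_scene.png')
# shank edges: print gray rows across shank between grip and foot
for row in (196,200,204,208): print(row,ims[row,295:330].mean(1).astype(int).tolist())
E
```

```text
(array([-75.2158,   0.6058, 158.6318]), np.float64(52.03471330302531), (np.float64(22.119111982447137), np.float64(80.01666988220418))) [ 0.563   1.502  -4.4031] [-0.6905  0.6929  0.2061] 13.5667
scene 150 c [294.6933 174.3333] ang 66.36671052403133 sv [84.1932 22.8635]
  lean 42.0 64.42733384747682 [292.5343 169.2305] [299.6804 184.1639] [313.9135 213.907 ]
  lean 47.0 62.38804977210183 [292.5343 169.2305] [300.2842 184.0473] [315.8563 213.8188]
  lean 52.0 60.364448044966366 [292.5343 169.2305] [300.8328 183.8175] [317.6579 213.3923]
  lean 57.0 58.3306100505514 [292.5343 169.2305] [301.3215 183.4753] [319.3011 212.6215]
top 0
196 [144, 183, 187, 180, 184, 177, 136, 150, 155, 138, 131, 127, 138, 137, 149, 147, 156, 161, 186, 174, 175, 179, 177, 180, 175, 180, 185, 185, 153, 124, 133, 133, 130, 177, 187]
200 [158, 160, 156, 155, 154, 159, 164, 165, 129, 106, 107, 117, 153, 162, 171, 181, 185, 183, 183, 183, 185, 184, 184, 185, 185, 184, 186, 185, 185, 186, 187, 188, 154, 123, 132]
204 [166, 178, 182, 183, 183, 184, 184, 183, 183, 179, 139, 149, 163, 163, 164, 164, 171, 181, 183, 183, 185, 185, 185, 186, 186, 187, 186, 186, 185, 186, 187, 187, 186, 185, 183]
208 [134, 171, 181, 182, 182, 181, 180, 180, 182, 181, 182, 179, 151, 155, 163, 163, 163, 162, 172, 181, 185, 183, 184, 185, 186, 186, 187, 178, 172, 168, 169, 169, 171, 171, 180]
```

Run:
```python
from h import *
def ax(im,c,r=15):
    p=im.astype(int); y0,x0=int(c[1])-r,int(c[0])-r; q=p[y0:y0+2*r,x0:x0+2*r]
    ys,xs=np.nonzero(q[...,2]-q[...,0]>60); pts=np.c_[xs+x0,ys+y0].astype(float); m=pts.mean(0); V=np.linalg.svd(pts-m)[2][0]
    return len(pts),m,np.degrees(np.arctan2(V[1],V[0]))%180
s3=np.zeros((400,640,3),np.uint8); s3[120:270,220:400]=cv2.resize(cv2.imread('pics/s3.png'),(180,150),interpolation=cv2.INTER_AREA)
print('s3',ax(s3,(220+290/4,120+225/4)))
print('start',ax(cv2.imread('pics/scene0.png'),(312,195)))
print('now',ax(cv2.imread('pics/m_scene.png'),(294.7,174.3)))
def model(v,phi,pp):
    g=v+19*np.array([-np.sin(np.radians(phi)),0,np.cos(np.radians(phi))]); d=np.array([-np.sin(np.radians(pp)),0,np.cos(np.radians(pp))])
    w=proj('scene',[v2w(g+d*15),v2w(g-d*46)]); e=w[1]-w[0]; return np.degrees(np.arctan2(e[1],e[0]))%180,w.mean(0)
print('model s3',[model(np.array([-88.67,.39,139.96]),44.9,q) for q in(35,45)])
print('model start',model(np.array([-.6,.9,133]),0,0))
```

```text
s3 (144, array([292.4028, 175.9722]), np.float64(64.60375440687939))
start (53, array([313.3019, 193.8302]), np.float64(82.34969699427312))
now (150, array([294.6933, 174.3333]), np.float64(66.36671052403133))
model s3 [(np.float64(67.24296011079426), array([292.2003, 176.1602])), (np.float64(63.14382349767842), array([292.6321, 176.1724]))]
model start (np.float64(89.74112965002001), array([313.0014, 196.1997]))
```

Run:
```python
from h import *
v,phi,C,o=corner()
print([about((1.0,50.8),d,52,v) for d in(2,4,6)],o['q'])
```

```text
[([-0.11, -0.0, -0.03], [-0.0, 0.4, 0.0]), ([-0.22, -0.0, -0.06], [0.0, 0.8, 0.0]), ([-0.34, -0.0, -0.08], [-0.0, 1.2, 0.0])] [-0.9248 -0.0701  2.2231  0.8815  1.401  -0.6116]
```

Emit:
{"api": "arm_command", "payload": {
  "increments": [
    {"claw": 10, "offset": [-0.11, 0, -0.03], "turn": [0, 0.4, 0]},
    {"claw": 10, "offset": [-0.22, -0.01, -0.06], "turn": [0, 0.8, 0]},
    {"claw": 10, "offset": [-0.34, -0.02, -0.08], "turn": [0, 1.2, 0]},
    {"claw": 10, "offset": [-0.34, -0.02, -0.08], "turn": [0, 1.2, 0]},
    {"claw": 10, "offset": [-0.34, -0.02, -0.08], "turn": [0, 1.2, 0]}
  ]
}}

```text
clock: 14.08
ee_pos: [0.4739, -0.0401, 0.1504]
tcp_rot: [3.141, -1.011, 0.908]
contact_force: [0.8, -0.7, -3.1]
opening: 0.238
```

```bash
python3 m.py
```

```text
(array([-85.7511,   0.908 , 150.439 ]), np.float64(57.92934007446544), (np.float64(19.142834843157203), np.float64(82.23575040615736))) [ 0.8228 -0.7016 -3.1046] [-0.7742  0.6045  0.0124] 14.0833
scene 144 c [292.75   174.4792] ang 63.51390862350324 sv [82.0534 21.7756]
  lean 47.9 61.9892825917453 [290.2364 169.4013] [298.0144 184.023 ] [313.6705 213.4546]
  lean 52.9 59.98752007308113 [290.2364 169.4013] [298.5397 183.7758] [315.4031 212.9694]
  lean 57.9 57.970341915495474 [290.2364 169.4013] [299.0049 183.4176] [316.9751 212.1429]
  lean 62.9 55.91127831260497 [290.2364 169.4013] [299.4058 182.9502] [318.3699 210.9719]
top 0
```

The lean is now about 48° and contact-free; the paddle sits about 10° turned in the pads. Drawing along the true foot direction, in small checked steps.

Emit:
{"api": "arm_command", "payload": {
  "increments": [
    {"claw": 10, "offset": [0.08, 0, 0.012], "turn": [0, 0, 0]},
    {"claw": 10, "offset": [0.16, 0, 0.024], "turn": [0, 0, 0]},
    {"claw": 10, "offset": [0.24, 0, 0.036], "turn": [0, 0, 0]},
    {"claw": 10, "offset": [0.3, 0, 0.045], "turn": [0, 0, 0]},
    {"claw": 10, "offset": [0.3, 0, 0.045], "turn": [0, 0, 0]}
  ]
}}

```text
clock: 14.6
ee_pos: [0.4786, -0.033, 0.1599]
tcp_rot: [3.139, -1.012, 0.91]
contact_force: [0.1, -0.1, -2.6]
opening: 0.238
```

```bash
python3 m.py; python3 -c "
from h import *
o=get_obs(); print('F vat',RV.inv().apply(o['contact_force']))"
```

```text
(array([-77.2846,   1.5495, 159.8964]), np.float64(57.98634381358351), (np.float64(27.677142288154883), np.float64(91.79756483213284))) [ 0.102  -0.0992 -2.5871] [-0.8683  0.5451  0.0091] 14.6
scene 149 c [294.6779 173.7383] ang 64.62455746898375 sv [84.9869 22.6836]
  lean 48.0 62.00177876856457 [292.1162 168.5331] [299.9623 183.2905] [315.7548 212.9941]
  lean 53.0 59.97884751144648 [292.1162 168.5331] [300.4975 183.0376] [317.5201 212.4964]
  lean 58.0 57.94014190823653 [292.1162 168.5331] [300.9721 182.6726] [319.1239 211.6541]
  lean 63.0 55.85901353506724 [292.1162 168.5331] [301.3819 182.1974] [320.5492 210.4639]
top 0
F vat [-0.363   0.5865 -3.1402]
```

Emit:
{"api": "arm_command", "payload": {
  "increments": [
    {"claw": 10, "offset": [0.08, 0, 0.012], "turn": [0, 0, 0]},
    {"claw": 10, "offset": [0.16, 0, 0.025], "turn": [0, 0, 0]},
    {"claw": 10, "offset": [0.24, 0, 0.04], "turn": [0, 0, 0]},
    {"claw": 10, "offset": [0.3, 0, 0.05], "turn": [0, 0, 0]},
    {"claw": 10, "offset": [0.3, 0, 0.05], "turn": [0, 0, 0]}
  ]
}}

```text
clock: 15.12
ee_pos: [0.4835, -0.0268, 0.1688]
tcp_rot: [3.14, -1.012, 0.909]
contact_force: [-0.2, 0.8, -2.5]
opening: 0.235
```

```bash
python3 m.py; python3 -c "
from h import *
o=get_obs(); print('F vat',RV.inv().apply(o['contact_force']))"
```

```text
(array([-69.3343,   1.5753, 168.8468]), np.float64(57.999947641014536), (np.float64(35.6436646546028), np.float64(100.77289316309664))) [-0.1714  0.784  -2.4538] [-0.8352  0.581  -0.0164] 15.1167
scene 150 c [296.2667 172.9267] ang 64.11985114725725 sv [86.2308 22.5781]
  lean 48.0 62.026865383296816 [293.7443 167.7756] [301.6537 182.6679] [317.5718 212.6395]
  lean 53.0 59.985592181296994 [293.7443 167.7756] [302.1986 182.4105] [319.369  212.1332]
  lean 58.0 57.928415796607226 [293.7443 167.7756] [302.6825 182.04  ] [321.0038 211.279 ]
  lean 63.0 55.82854515553736 [293.7443 167.7756] [303.101  181.5583] [322.4591 210.0736]
top 0
F vat [ 0.3303  0.4975 -3.7876]
```

Emit:
{"api": "arm_command", "payload": {
  "increments": [
    {"claw": 10, "offset": [0.08, 0, 0.014], "turn": [0, 0, 0]},
    {"claw": 10, "offset": [0.16, 0, 0.028], "turn": [0, 0, 0]},
    {"claw": 10, "offset": [0.24, 0, 0.042], "turn": [0, 0, 0]},
    {"claw": 10, "offset": [0.32, 0, 0.056], "turn": [0, 0, 0]},
    {"claw": 10, "offset": [0.32, 0, 0.056], "turn": [0, 0, 0]}
  ]
}}

```text
clock: 15.63
ee_pos: [0.4889, -0.0199, 0.1786]
tcp_rot: [3.14, -1.012, 0.909]
contact_force: [-0.1, -0.6, -2.9]
opening: 0.234
```

```bash
python3 m.py; python3 -c "
from h import *
o=get_obs(); print('F vat',RV.inv().apply(o['contact_force']))"
```

```text
(array([-60.585 ,   1.537 , 178.6498]), np.float64(58.00492031576517), (np.float64(44.39882054649317), np.float64(110.5850508128883))) [-0.1269 -0.6063 -2.9172] [-0.8252  0.6449  0.0279] 15.6333
scene 149 c [298.0403 172.0604] ang 63.9757550475501 sv [86.106  22.2704]
  lean 48.0 62.058656572813355 [295.5512 166.949 ] [303.5303 181.9928] [319.5866 212.265 ]
  lean 53.0 59.997095334570865 [295.5512 166.949 ] [304.0863 181.7306] [321.42   211.7499]
  lean 58.0 57.91955125304851 [295.5512 166.949 ] [304.5807 181.3543] [323.0901 210.8832]
  lean 63.0 55.79908171900648 [295.5512 166.949 ] [305.0092 180.8656] [324.5796 209.6615]
top 0
F vat [-0.7076  0.6125 -2.3655]
```

Emit:
{"api": "arm_command", "payload": {
  "increments": [
    {"claw": 10, "offset": [0.1, 0, 0.018], "turn": [0, 0, 0]},
    {"claw": 10, "offset": [0.2, 0, 0.036], "turn": [0, 0, 0]},
    {"claw": 10, "offset": [0.3, 0, 0.054], "turn": [0, 0, 0]},
    {"claw": 10, "offset": [0.4, 0, 0.072], "turn": [0, 0, 0]},
    {"claw": 10, "offset": [0.5, 0, 0.09], "turn": [0, 0, 0]},
    {"claw": 10, "offset": [0.6, 0, 0.108], "turn": [0, 0, 0]},
    {"claw": 10, "offset": [0.6, 0, 0.108], "turn": [0, 0, 0]}
  ]
}}

```text
clock: 16.32
ee_pos: [0.4991, -0.0069, 0.1969]
tcp_rot: [3.14, -1.012, 0.91]
contact_force: [-0.8, 0.9, -3.1]
opening: 0.238
```

```bash
python3 m.py | head -2
python3 - <<'E'
from h import *
o=get_obs(); print('F vat',RV.inv().apply(o['contact_force']))
im=cv2.imread('pics/m_scene.png')[130:260,260:390]; cv2.imwrite('pics/m2.png',cv2.resize(im,None,fx=4.5,fy=4.5,interpolation=cv2.INTER_CUBIC))
E
```

```text
(array([-44.0994,   1.5436, 196.8521]), np.float64(58.0078618282047), (np.float64(60.88790175246914), np.float64(128.79268171417604))) [-0.812   0.9359 -3.0986] [-0.7811  0.5663  0.0127] 16.3167
scene 156 c [301.7244 170.7372] ang 64.67602870982257 sv [89.3042 23.6247]
F vat [ 0.2763 -0.2864 -2.9504]
```

View pics/m2.png

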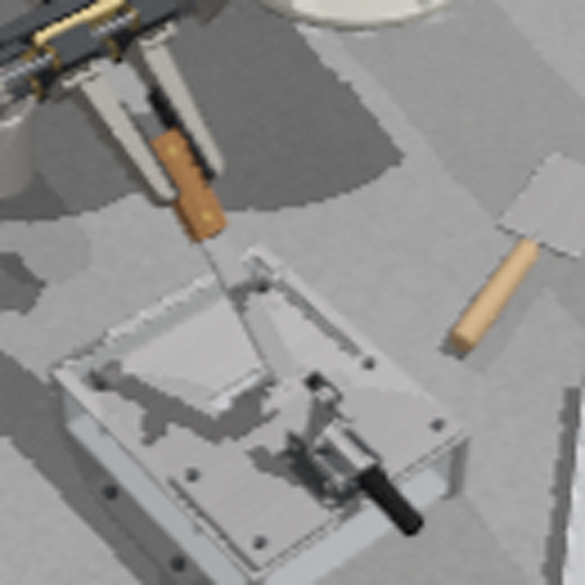

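The foot is drawn out above the guard with no contact. The clamp is at (320,400). Next: move forward and up clear of the clamp, then rotate the paddle upright, measuring the turn-in-pads.

Run:
```python
from h import *
v,phi,C,o=corner(); b=(v2w(v),rot(58))
for t,q in (((-54,1.5,205),58),((-68,1.5,230),58),((-70,1.5,255),52),((-70,1.5,285),40),((-65,1.5,300),25),((-60,1.5,310),12)): print(t,inc(v2w(t),rot(q),b))
```

```text
(-54, 1.5, 205) ([0.06, 0.01, -0.32], [0.0, 0.0, 0.0])
(-68, 1.5, 230) ([0.4, 0.01, -0.95], [0.0, 0.0, 0.0])
(-70, 1.5, 255) ([0.91, 0.01, -1.32], [0.0, -1.2, -0.0])
(-70, 1.5, 285) ([1.54, 0.01, -1.72], [0.0, -3.6, -0.0])
(-65, 1.5, 300) ([1.93, 0.01, -1.81], [0.0, -6.6, -0.0])
(-60, 1.5, 310) ([2.21, 0.01, -1.84], [0.0, -9.2, -0.0])
```

Emit:
{"api": "arm_command", "payload": {
  "increments": [
    {"claw": 10, "offset": [0.03, 0, -0.16], "turn": [0, 0, 0]},
    {"claw": 10, "offset": [0.06, 0, -0.32], "turn": [0, 0, 0]},
    {"claw": 10, "offset": [0.18, 0, -0.53], "turn": [0, 0, 0]},
    {"claw": 10, "offset": [0.29, 0, -0.74], "turn": [0, 0, 0]},
    {"claw": 10, "offset": [0.4, 0, -0.95], "turn": [0, 0, 0]},
    {"claw": 10, "offset": [0.65, 0, -1.14], "turn": [0, -0.6, 0]},
    {"claw": 10, "offset": [0.91, 0, -1.32], "turn": [0, -1.2, 0]},
    {"claw": 10, "offset": [1.12, 0, -1.45], "turn": [0, -2.0, 0]},
    {"claw": 10, "offset": [1.33, 0, -1.58], "turn": [0, -2.8, 0]},
    {"claw": 10, "offset": [1.54, 0, -1.7], "turn": [0, -3.6, 0]},
    {"claw": 10, "offset": [1.67, 0, -1.75], "turn": [0, -4.6, 0]},
    {"claw": 10, "offset": [1.8, 0, -1.78], "turn": [0, -5.6, 0]},
    {"claw": 10, "offset": [1.93, 0, -1.81], "turn": [0, -6.6, 0]},
    {"claw": 10, "offset": [2.02, 0, -1.82], "turn": [0, -7.5, 0]},
    {"claw": 10, "offset": [2.12, 0, -1.83], "turn": [0, -8.4, 0]},
    {"claw": 10, "offset": [2.21, 0, -1.84], "turn": [0, -9.2, 0]},
    {"claw": 10, "offset": [2.21, 0, -1.84], "turn": [0, -9.2, 0]},
    {"claw": 10, "offset": [2.21, 0, -1.84], "turn": [0, -9.2, 0]}
  ]
}}

```text
clock: 17.92
ee_pos: [0.4892, -0.0186, 0.3107]
tcp_rot: [-3.141, -0.212, 0.909]
contact_force: [-0.2, -0.3, -2.5]
opening: 0.235
```

```bash
python3 m.py
python3 - <<'E'
from h import *
im=cv2.imread('pics/m_scene.png')[80:300,240:460]; cv2.imwrite('pics/m3.png',cv2.resize(im,None,fx=2.7,fy=2.7,interpolation=cv2.INTER_CUBIC))
v,phi,C,o=corner()
b=(v2w(v),rot(12))
sh=np.array([.522,.317]); 
print(w2v([.522,.317,.3]))
E
```

```text
(array([-59.4442,   2.1471, 310.6981]), np.float64(12.126001939885708), (np.float64(-35.21858212560234), np.float64(187.9482414321284))) [-0.2212 -0.2746 -2.5438] [-0.205   0.0702 -0.0005] 17.9167
scene 68 c [297.4118 132.1471] ang 87.40475254756689 sv [59.9807 10.3593]
  lean 2.1 86.24672256291906 [297.1294 128.4317] [298.0914 143.0959] [299.8852 170.4401]
  lean 7.1 82.87976384618102 [297.1294 128.4317] [299.0521 143.8235] [302.6583 172.6929]
  lean 12.1 79.82475321114576 [297.1294 128.4317] [300.0027 144.4402] [305.427  174.6625]
  lean 17.1 77.01475137599257 [297.1294 128.4317] [300.9364 144.941 ] [308.175  176.3318]
top 0
[225.2378 182.8832 300.    ]
```

View pics/m3.png

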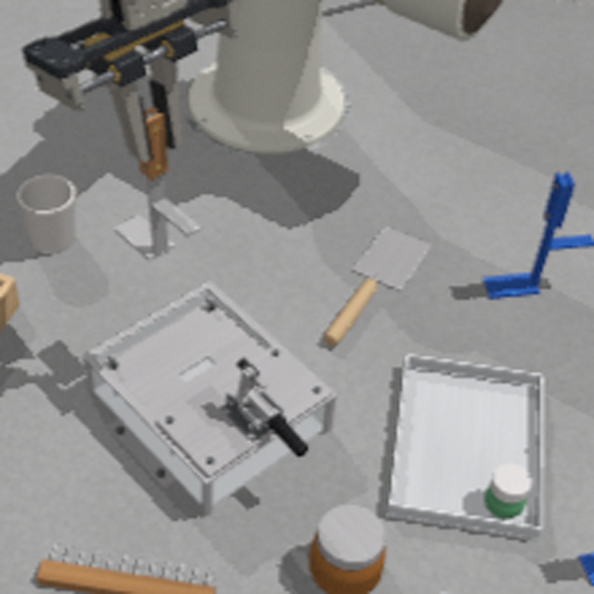

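The paddle is out and hangs nearly upright (lean about 0°, shank at (152,177)→(155,257)), all else in place. The slot at (197,368) is empty and the clamp open. Computing the carry to the tray.

Run:
```python
from h import *
v,phi,C,o=corner(); b=(v2w(v),rot(12))
print(inc(v2w([229,183,310]),rot(14),b), inc(v2w([229,183,160]),rot(14),(v2w([229,183,310]),rot(14))))
```

```text
([7.09, -4.52, 1.5], [-0.0, 0.4, 0.0]) ([-0.91, -0.0, 3.64], [0.0, 0.0, 0.0])
```

Emit:
{"api": "arm_command", "payload": {
  "increments": [
    {"claw": 10, "offset": [0.2, -0.12, 0.04], "turn": [0, 0, 0]},
    {"claw": 10, "offset": [0.5, -0.32, 0.11], "turn": [0, 0.1, 0]},
    {"claw": 10, "offset": [0.95, -0.6, 0.2], "turn": [0, 0.1, 0]},
    {"claw": 10, "offset": [1.45, -0.92, 0.31], "turn": [0, 0.1, 0]},
    {"claw": 10, "offset": [1.95, -1.24, 0.41], "turn": [0, 0.2, 0]},
    {"claw": 10, "offset": [2.45, -1.56, 0.52], "turn": [0, 0.2, 0]},
    {"claw": 10, "offset": [2.95, -1.88, 0.62], "turn": [0, 0.2, 0]},
    {"claw": 10, "offset": [3.45, -2.2, 0.73], "turn": [0, 0.3, 0]},
    {"claw": 10, "offset": [3.95, -2.52, 0.84], "turn": [0, 0.3, 0]},
    {"claw": 10, "offset": [4.45, -2.84, 0.94], "turn": [0, 0.3, 0]},
    {"claw": 10, "offset": [4.95, -3.16, 1.05], "turn": [0, 0.4, 0]},
    {"claw": 10, "offset": [5.45, -3.48, 1.15], "turn": [0, 0.4, 0]},
    {"claw": 10, "offset": [5.95, -3.8, 1.26], "turn": [0, 0.4, 0]},
    {"claw": 10, "offset": [6.4, -4.08, 1.35], "turn": [0, 0.4, 0]},
    {"claw": 10, "offset": [6.75, -4.3, 1.43], "turn": [0, 0.4, 0]},
    {"claw": 10, "offset": [7.0, -4.46, 1.48], "turn": [0, 0.4, 0]},
    {"claw": 10, "offset": [7.09, -4.52, 1.5], "turn": [0, 0.4, 0]},
    {"claw": 10, "offset": [7.09, -4.52, 1.5], "turn": [0, 0.4, 0]},
    {"claw": 10, "offset": [7.09, -4.52, 1.5], "turn": [0, 0.4, 0]}
  ]
}}

```text
clock: 19.6
ee_pos: [0.5251, 0.3196, 0.3101]
tcp_rot: [-3.141, -0.244, 0.907]
contact_force: [0.1, -0.1, -2.7]
opening: 0.238
```

Emit:
{"api": "arm_command", "payload": {
  "increments": [
    {"claw": 10, "offset": [-0.1, 0, 0.4], "turn": [0, 0, 0]},
    {"claw": 10, "offset": [-0.2, 0, 0.8], "turn": [0, 0, 0]},
    {"claw": 10, "offset": [-0.3, 0, 1.2], "turn": [0, 0, 0]},
    {"claw": 10, "offset": [-0.4, 0, 1.6], "turn": [0, 0, 0]},
    {"claw": 10, "offset": [-0.5, 0, 2.0], "turn": [0, 0, 0]},
    {"claw": 10, "offset": [-0.6, 0, 2.4], "turn": [0, 0, 0]},
    {"claw": 10, "offset": [-0.7, 0, 2.8], "turn": [0, 0, 0]},
    {"claw": 10, "offset": [-0.8, 0, 3.2], "turn": [0, 0, 0]},
    {"claw": 10, "offset": [-0.87, 0, 3.5], "turn": [0, 0, 0]},
    {"claw": 10, "offset": [-0.91, 0, 3.64], "turn": [0, 0, 0]},
    {"claw": 10, "offset": [-0.91, 0, 3.64], "turn": [0, 0, 0]},
    {"claw": 10, "offset": [-0.91, 0, 3.64], "turn": [0, 0, 0]}
  ]
}}

```text
clock: 20.6
ee_pos: [0.5255, 0.32, 0.1608]
tcp_rot: [3.141, -0.245, 0.907]
contact_force: [-0.2, -0.3, -3.2]
opening: 0.236
```

```bash
python3 m.py
python3 - <<'E'
from h import *
for n in('scene',):
    p=cv2.imread(f'pics/m_{n}.png')
v,phi,C,o=corner(); print('world',o['ee_pos'])
# predicted shank/foot pixel and rows of the shank for lean check
g=v+19*np.array([-np.sin(np.radians(phi)),0,np.cos(np.radians(phi))])
uv=proj('scene',[v2w(g),v2w(g-[0,0,48]),v2w(g-[0,0,145])]); print(uv)
for row in range(int(uv[1][1])+2,int(uv[2][1])+4,3):
    c=int(uv[1][0]); print(row,c-12,p[row,c-12:c+14].mean(1).astype(int).tolist())
E
```

```text
(array([229.7194, 181.9396, 160.8275]), np.float64(14.028273740785313), (np.float64(258.0063116064381), np.float64(38.94936728685441))) [-0.2008 -0.2973 -3.215 ] [-0.2219  0.1234 -0.0013] 20.6
scene 32 c [424.3125 204.9375] ang 102.43953133340239 sv [36.3893  4.957 ]
  lean 4.0 100.88981957864328 [423.7364 203.4862] [421.3876 215.6954] [416.9828 238.591 ]
  lean 9.0 95.17431003730168 [423.7364 203.4862] [422.5578 216.5016] [420.3346 241.053 ]
  lean 14.0 89.97739091785249 [423.7364 203.4862] [423.7418 217.2147] [423.7521 243.2799]
  lean 19.0 85.2374054589218 [423.7364 203.4862] [424.9314 217.8289] [427.2163 245.2539]
top 0
world [0.5261 0.3204 0.1619]
[[423.9509 203.4113]
 [420.5266 215.4061]
 [414.223  237.4861]]
217 408 [125, 126, 124, 125, 126, 126, 125, 125, 113, 103, 82, 68, 76, 80, 96, 119, 132, 142, 141, 141, 159, 173, 201, 204, 204, 194]
220 408 [194, 194, 193, 193, 194, 193, 192, 193, 157, 108, 97, 112, 120, 137, 162, 156, 150, 134, 125, 126, 126, 127, 127, 127, 126, 125]
223 408 [212, 212, 203, 208, 204, 201, 199, 201, 163, 113, 120, 125, 126, 168, 193, 200, 202, 201, 200, 201, 202, 197, 194, 193, 194, 198]
226 408 [214, 213, 213, 215, 215, 215, 214, 200, 145, 110, 166, 168, 164, 167, 167, 170, 190, 208, 211, 212, 212, 213, 213, 212, 204, 202]
229 408 [192, 203, 212, 213, 214, 214, 214, 173, 113, 95, 96, 109, 113, 160, 168, 165, 165, 166, 169, 180, 191, 199, 210, 214, 214, 215]
232 408 [185, 185, 183, 184, 191, 204, 200, 148, 98, 114, 122, 140, 201, 216, 210, 179, 136, 159, 168, 166, 165, 164, 176, 184, 191, 203]
235 408 [186, 185, 184, 184, 184, 184, 149, 109, 114, 123, 125, 178, 210, 215, 214, 216, 217, 215, 210, 178, 135, 148, 164, 167, 165, 175]
238 408 [185, 185, 185, 157, 139, 137, 112, 110, 122, 123, 135, 173, 194, 209, 214, 216, 216, 214, 214, 215, 215, 215, 212, 194, 146, 141]
```

Emit:
{"api": "arm_command", "payload": {
  "increments": [
    {"claw": 10, "offset": [-0.03, 0, 0.12], "turn": [0, 0, 0]},
    {"claw": 10, "offset": [-0.06, 0, 0.24], "turn": [0, 0, 0]},
    {"claw": 10, "offset": [-0.09, 0, 0.36], "turn": [0, 0, 0]},
    {"claw": 10, "offset": [-0.11, 0, 0.44], "turn": [0, 0, 0]},
    {"claw": 10, "offset": [-0.11, 0, 0.44], "turn": [0, 0, 0]},
    {"claw": 10, "offset": [-0.11, 0, 0.44], "turn": [0, 0, 0]}
  ]
}}

```text
clock: 21.2
ee_pos: [0.5248, 0.3201, 0.1416]
tcp_rot: [-3.141, -0.244, 0.907]
contact_force: [0.0, -0.1, -3.4]
opening: 0.244
```

Emit:
{"api": "arm_command", "payload": {
  "increments": [
    {"claw": 10, "offset": [-0.01, 0, 0.04], "turn": [0, 0, 0]},
    {"claw": 10, "offset": [-0.02, 0, 0.08], "turn": [0, 0, 0]},
    {"claw": 10, "offset": [-0.02, 0, 0.08], "turn": [0, 0, 0]}
  ]
}}

```text
clock: 21.45
ee_pos: [0.5256, 0.3205, 0.1396]
tcp_rot: [3.141, -0.246, 0.908]
contact_force: [0.0, 1.1, -0.6]
opening: 0.239
```

Emit:
{"api": "arm_command", "payload": {
  "increments": [
    {"claw": 10, "offset": [-0.01, 0, 0.04], "turn": [0, 0, 0]},
    {"claw": 10, "offset": [-0.02, 0, 0.08], "turn": [0, 0, 0]},
    {"claw": 10, "offset": [-0.02, 0, 0.08], "turn": [0, 0, 0]}
  ]
}}

```text
clock: 21.7
ee_pos: [0.5273, 0.3215, 0.1389]
tcp_rot: [3.139, -0.25, 0.908]
contact_force: [-1.0, 1.7, 8.6]
opening: 0.239
```

Emit:
{"api": "arm_command", "payload": {
  "increments": [
    {"claw": 10, "offset": [-0.01, 0, 0.03], "turn": [0, 0, 0]},
    {"claw": 10, "offset": [-0.015, 0, 0.06], "turn": [0, 0, 0]},
    {"claw": 10, "offset": [-0.015, 0, 0.06], "turn": [0, 0, 0]}
  ]
}}

```text
clock: 21.95
ee_pos: [0.5286, 0.3224, 0.1383]
tcp_rot: [3.138, -0.254, 0.908]
contact_force: [-0.7, 3.2, 12.0]
opening: 0.238
```

```bash
python3 m.py
python3 - <<'E'
from h import *
p=cv2.imread('pics/m_scene.png'); 
for row in range(222,247,3): print(row,p[row,404:434].mean(1).astype(int).tolist())
E
```

```text
(array([233.5699, 181.0099, 138.3077]), np.float64(14.556167047339377), (np.float64(262.97851986981425), np.float64(16.695420766122623))) [-0.6862  3.1869 11.9662] [0.6559 0.3816 0.0446] 21.95
scene 22 c [424.0455 209.7273] ang 99.95089213853127 sv [24.3656  3.6924]
  lean 4.6 100.3140524976096 [422.9284 210.2325] [420.753 222.186] [416.6669 244.6393]
  lean 9.6 94.57130240966029 [422.9284 210.2325] [421.9087 222.9856] [419.9821 247.082 ]
  lean 14.6 89.3677792508235 [422.9284 210.2325] [423.0769 223.6939] [423.3594 249.294 ]
  lean 19.6 84.63699500024406 [422.9284 210.2325] [424.2495 224.3053] [426.7797 251.2576]
top 0
222 [213, 205, 201, 201, 201, 200, 199, 201, 201, 200, 166, 98, 82, 88, 72, 75, 83, 86, 85, 120, 179, 194, 192, 193, 194, 161, 135, 133, 131, 168]
225 [216, 214, 214, 213, 214, 213, 213, 213, 215, 214, 213, 202, 149, 86, 81, 80, 108, 191, 210, 212, 213, 207, 201, 201, 201, 202, 201, 201, 201, 202]
228 [214, 214, 213, 214, 213, 213, 212, 214, 214, 214, 214, 174, 116, 118, 124, 123, 175, 208, 213, 214, 215, 214, 214, 214, 214, 214, 215, 214, 213, 214]
231 [200, 210, 211
[... 208 characters left out ...]
1, 119, 165, 171, 165, 167, 166, 178, 185, 197, 211, 215, 215, 216, 215, 213, 214]
237 [186, 184, 185, 185, 184, 184, 184, 186, 194, 193, 144, 97, 113, 121, 142, 198, 209, 181, 141, 156, 165, 165, 167, 169, 179, 186, 197, 210, 213, 213]
240 [185, 186, 185, 186, 185, 185, 186, 185, 184, 141, 98, 114, 121, 122, 194, 214, 215, 214, 214, 214, 208, 169, 135, 157, 166, 166, 168, 178, 183, 186]
243 [120, 160, 181, 185, 184, 159, 173, 185, 163, 120, 115, 121, 123, 153, 164, 200, 214, 212, 214, 214, 215, 213, 214, 211, 194, 160, 149, 163, 168, 157]
246 [149, 140, 132, 117, 109, 116, 125, 124, 116, 109, 120, 126, 177, 198, 198, 200, 210, 212, 214, 213, 213, 212, 213, 214, 215, 215, 215, 212, 212, 213]
```

The foot's tip touches first with the lean still about 4°. I'll unload, turn 3.5° upright, and set down again.

Emit:
{"api": "arm_command", "payload": {
  "increments": [
    {"claw": 10, "offset": [0.02, 0, -0.08], "turn": [0, 0, 0]},
    {"claw": 10, "offset": [0.03, 0, -0.14], "turn": [0, 0, 0]},
    {"claw": 10, "offset": [0.01, 0, -0.14], "turn": [0, -0.4, 0]},
    {"claw": 10, "offset": [0, 0, -0.14], "turn": [0, -0.7, 0]},
    {"claw": 10, "offset": [0, 0, -0.14], "turn": [0, -0.7, 0]},
    {"claw": 10, "offset": [0, 0, -0.14], "turn": [0, -0.7, 0]}
  ]
}}

```text
clock: 22.55
ee_pos: [0.5238, 0.3191, 0.1377]
tcp_rot: [-3.141, -0.182, 0.908]
contact_force: [0.5, -0.3, -3.4]
opening: 0.236
```

```bash
cat > e.py <<'E'
from h import *
v,phi,C,o=corner(); print(v,phi,o['contact_force'],o['ft_torque'],o['clock'])
p=capture('scene'); cv2.imwrite('pics/e.png',p); g=p.mean(2)
g0=v+19*np.array([-np.sin(np.radians(phi)),0,np.cos(np.radians(phi))])
U=lambda q:proj('scene',[v2w(g0-48*np.array([-np.sin(np.radians(q)),0,np.cos(np.radians(q))])),v2w(g0-120*np.array([-np.sin(np.radians(q)),0,np.cos(np.radians(q))]))])
S=[]
for q in(0,2,4,6): w=U(q); S.append((w[1,0]-w[0,0])/(w[1,1]-w[0,1]))
w=U(2); rows=np.arange(int(w[0,1])+5,int(w[1,1])); E=[]
for r in rows: # left edge: sub-pixel steepest fall
    c=int(w[0,0]+S[1]*(r-w[0,1])); seg=np.diff(g[r,c-9:c+4]); k=seg.argmin(); 
    n=seg[max(k-1,0):k+2].clip(max=0); E.append(c-9+.5+(np.arange(max(k-1,0),max(k-1,0)+len(n))*n).sum()/n.sum())
E=np.array(E); f=np.polyfit(rows,E,1); k=abs(E-np.polyval(f,rows))<1; f=np.polyfit(rows[k],E[k],1)
print('edge',E.round(1),'slope',f[0],'lean est',np.interp(-f[0],-np.array(S)[::-1],[6,4,2,0]),S)
E
python3 e.py
```

```text
[227.987  182.7307 137.6569] 10.456310720945122 [ 0.4711 -0.3421 -3.4238] [-0.1401  0.0406  0.0047] 22.55
edge [413.2 413.1 412.8 412.4 412.1 412.  411.8 411.4 411.3 411.  410.7] slope -0.2476519416341068 lean est 1.551596350843031 [np.float64(-0.2848790240929855), np.float64(-0.23689349945746796), np.float64(-0.1916947278904178), np.float64(-0.14894560289958558)]
```

Lean about 1.5°, hanging free. Lowering to contact.

Emit:
{"api": "arm_command", "payload": {
  "increments": [
    {"claw": 10, "offset": [-0.005, 0, 0.03], "turn": [0, 0, 0]},
    {"claw": 10, "offset": [-0.01, 0, 0.06], "turn": [0, 0, 0]},
    {"claw": 10, "offset": [-0.01, 0, 0.06], "turn": [0, 0, 0]}
  ]
}}

```text
clock: 22.85
ee_pos: [0.5239, 0.3189, 0.1355]
tcp_rot: [-3.141, -0.183, 0.907]
contact_force: [0.9, 0.2, -2.7]
opening: 0.235
```

Emit:
{"api": "arm_command", "payload": {
  "increments": [
    {"claw": 10, "offset": [-0.005, 0, 0.03], "turn": [0, 0, 0]},
    {"claw": 10, "offset": [-0.01, 0, 0.05], "turn": [0, 0, 0]},
    {"claw": 10, "offset": [-0.01, 0, 0.05], "turn": [0, 0, 0]}
  ]
}}

```text
clock: 23.1
ee_pos: [0.5245, 0.3193, 0.1346]
tcp_rot: [3.141, -0.184, 0.907]
contact_force: [-0.6, -0.3, 0.9]
opening: 0.241
```

```bash
python3 e.py
```

```text
[228.589  182.295  134.5839] 10.539692701338673 [-0.6234 -0.264   0.8836] [-0.188   0.2059  0.0035] 23.1
edge [413.4 413.1 412.8 412.5 412.1 412.1 411.8 411.4 411.3 411.1 410.9 410.2] slope -0.2627178559738349 lean est 0.9335655052118872 [np.float64(-0.28517947147945505), np.float64(-0.23705940838753065), np.float64(-0.1917462140786773), np.float64(-0.14889984519092278)]
```

Emit:
{"api": "arm_command", "payload": {
  "increments": [
    {"claw": 10, "offset": [-0.003, 0, 0.025], "turn": [0, 0, 0]},
    {"claw": 10, "offset": [-0.003, 0, 0.025], "turn": [0, 0, 0]}
  ]
}}

```text
clock: 23.32
ee_pos: [0.5248, 0.3196, 0.1345]
tcp_rot: [3.141, -0.185, 0.908]
contact_force: [-1.6, 0.8, 5.2]
opening: 0.236
```

Emit:
{"api": "arm_command", "payload": {
  "increments": [
    {"claw": 24, "offset": [0, 0, 0], "turn": [0, 0, 0]},
    {"claw": 28, "offset": [0, 0, 0], "turn": [0, 0, 0]},
    {"claw": 34, "offset": [0, 0, 0], "turn": [0, 0, 0]},
    {"claw": 42, "offset": [0, 0, 0], "turn": [0, 0, 0]},
    {"claw": 50, "offset": [0, 0, 0], "turn": [0, 0, 0]},
    {"claw": 56, "offset": [0, 0, 0], "turn": [0, 0, 0]},
    {"claw": 56, "offset": [0, 0, 0], "turn": [0, 0, 0]},
    {"claw": 56, "offset": [0, 0, 0], "turn": [0, 0, 0]}
  ]
}}

```text
clock: 23.98
ee_pos: [0.5243, 0.3192, 0.133]
tcp_rot: [-3.142, -0.183, 0.907]
contact_force: [-0.5, -0.1, -0.2]
opening: 0.608
```

```bash
python3 e.py
```

```text
[228.3752 182.4386 132.9622] 10.49623559275156 [-0.4876 -0.1392 -0.1738] [-0.0852  0.0377 -0.072 ] 23.9833
edge [413.1 412.8 412.7 412.1 412.1 411.9 411.6 411.3 411.1 411.  410.1] slope -0.2664949429954089 lean est 0.7715155167763368 [np.float64(-0.2850708204313439), np.float64(-0.23691656550837986), np.float64(-0.19157533510816402), np.float64(-0.14870616858196545)]
```

Released, and it stands. Retreating vertically.

Emit:
{"api": "arm_command", "payload": {
  "increments": [
    {"claw": 56, "offset": [0.05, 0, -0.25], "turn": [0, 0, 0]},
    {"claw": 56, "offset": [0.11, 0, -0.6], "turn": [0, 0, 0]},
    {"claw": 56, "offset": [0.2, 0, -1.1], "turn": [0, 0, 0]},
    {"claw": 56, "offset": [0.3, 0, -1.6], "turn": [0, 0, 0]},
    {"claw": 56, "offset": [0.4, 0, -2.2], "turn": [0, 0, 0]},
    {"claw": 56, "offset": [0.51, 0, -2.8], "turn": [0, 0, 0]},
    {"claw": 56, "offset": [0.6, 0, -3.3], "turn": [0, 0, 0]},
    {"claw": 56, "offset": [0.6, 0, -3.3], "turn": [0, 0, 0]},
    {"claw": 56, "offset": [0.6, 0, -3.3], "turn": [0, 0, 0]}
  ]
}}

```text
clock: 24.78
ee_pos: [0.5248, 0.3191, 0.2692]
tcp_rot: [3.14, -0.186, 0.908]
contact_force: [-0.1, 0.3, -0.3]
opening: 0.609
```

Run:
```python
from h import *
v,phi,C,o=corner(); print(v,o['contact_force'],o['clock'])
p=capture('scene'); cv2.imwrite('pics/f.png',p); q=p.astype(int)[185:250,400:440]
m=(q[...,2]-q[...,0]>50); n,l,st,c=cv2.connectedComponentsWithStats(m.astype(np.uint8)); print([(s.tolist(),(k+[400,185]).round(1).tolist()) for s,k in zip(st[1:],c[1:]) if s[4]>10])
sh=np.r_[.5243,.3192,0]; sh=v2w([228.4-3.5,182.4,0]) 
print('shank',sh,'foot',sh-RV.apply([.0275,0,0]),proj('scene',[sh+[0,0,.105],sh+[0,0,.171]]))
a=cv2.imread('pics/e.png').astype(int); d=abs(p.astype(int)-a).max(2); print('changed px in paddle foot area',(d[225:262,395:440]>40).sum())
# side-by-side against start: clamp handle + other things
s=cv2.imread('pics/scene0.png').astype(int); D=(abs(p.astype(int)-s).max(2)>60).astype(np.uint8)
n,l,st,c=cv2.connectedComponentsWithStats(cv2.morphologyEx(D,cv2.MORPH_OPEN,np.ones((3,3),np.uint8))); print([(t.tolist()) for t in st[1:] if t[4]>25])
```

```text
[228.6027 181.9572 269.1713] [-0.1393  0.2573 -0.3341] 24.7833
[([18, 17, 6, 5, 12], [420.2, 203.9]), ([17, 20, 9, 19, 74], [421.3, 213.7])]
shank [0.5222 0.3164 0.    ] foot [0.5052 0.2948 0.    ] [[418.6006 221.5755]
 [423.1917 205.4686]]
changed px in paddle foot area 13
[[327, 0, 6, 9, 51], [402, 0, 9, 5, 42], [452, 0, 7, 10, 67], [143, 7, 23, 11, 114], [405, 7, 6, 9, 53], [322, 11, 14, 20, 198], [405, 15, 64, 35, 1317], [465, 19, 14, 21, 173], [159, 20, 32, 46, 526], [126, 23, 10, 12, 97], [365, 22, 15, 5, 71], [384, 22, 13, 7, 78], [365, 29, 33, 12, 290], [313, 30, 5, 27, 114], [404, 31, 11, 40, 284], [337, 35, 19, 26, 351], [130, 36, 25, 30, 253], [471, 41, 6, 10, 52], [418, 47, 7, 5, 30], [426, 48, 28, 7, 115], [329, 60, 25, 23, 263], [310, 66, 12, 7, 56], [304, 76, 40, 35, 920], [453, 80, 10, 13, 75], [396, 101, 76, 84, 2369], [351, 108, 17, 21, 201], [215, 146, 11, 10, 62], [436, 151, 12, 25, 190], [218, 159, 19, 18, 182], [187, 164, 11, 19, 144], [308, 189, 8, 17, 121], [328, 202, 6, 11, 58], [414, 207, 12, 23, 150], [289, 215, 14, 7, 84], [405, 232, 11, 13, 66], [340, 236, 15, 14, 106]]
```

The paddle stands where predicted (grip at (421,213)), the robot is clear, and the foot is about (-21,-17) mm from the tray centre. Handing in.

```bash
python3 -c "
from plant import *
print(finish_job())"
```

```text
the job is handed in; nothing more can be done
None
```

I opened the clamp, drew the paddle out through the slot by tipping it, stood it upright in the drip tray and let go. The job was handed in at about 25 s of the 72 s; it reports no verdict.

**Last checks:**
- **Paddle:** the lean measured about 0.8° from the image just after release. The foot is about (-21, -17) mm from the tray centre. The grip was within about 1 px of its predicted place after the gripper withdrew.
- **Clamp:** it was open in the last enlarged picture I viewed, before the carry to the tray. I did not re-measure it afterwards.
- **Robot:** it is clear of everything, with residual force below 0.5 N.
- **Other things:** none looked moved in that last viewed picture. A final pixel comparison with the start showed changes at the arm, its shadow, the clamp and the paddle. It also flagged small patches near two of the blue paddles, which I put down to the arm and its shadow without a closer look.

**What went wrong on the way:**
- **Catch in the slot:** the first draw-out caught lightly, at about 20 N against the 45 N limit. The paddle turned roughly 10° in the pads.
- **Recovery:** I backed off, leaned it to a true 45–48°, and it came out free of contact.
- **Set-down:** the foot's tip touched first, with a lean of about 4°. I corrected that before letting go.

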